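Load the feeding caddy, tall cups at the back first

ROBOT

A 6-joint arm with a two-finger parallel gripper is mounted at the origin on the work surface. World frame = base frame: x ahead of the robot, y to its left, z up, the work surface at z = 0. Lengths are in mm, angles in rad, forces in N, time in s.
With the tool pointing down it reaches from about 300 to 775 mm from the base axis. Payload 14.6 kg.
Tool frame: the origin (TCP) lies midway between the tips of the shut fingers; the grasp point (between the pads) lies 19 mm behind it; y points along the fingers, x is the direction in which the jaws open and shut, and the axes are right-handed (so a half turn about y gives the same grasp; the last joint's range is limited). The gripper opens to 94 mm and grips with 3 to 60 N. Pads are 16 mm wide; open, the fingers measure 119 mm over their backs; the gripper's body (75 mm by 177 mm) begins 78 mm behind the grasp point.
Start: joints at [-1.29, 0.3, 1.521, -0, 1.321, -0.067], TCP at [187.449, -517.061, 179.746] pointing down, gripper open.
Joint ranges: [-3.03, 3.03], [-0.79, 2.21], [0.23, 2.52], [-1.04, 4.18], [0, 3.07], [-2.55, 2.55]. Speed limits (rad/s): [2.22, 2.22, 2.57, 3.14, 3.14, 3.14].

INTERFACE

Orientations are given as [roll, pitch, yaw] about the fixed x, y, z axes, in that order (R = Rz(yaw) Ry(pitch) Rx(roll)).
In Python, from cell import manip gives the robot as it stands.
- The arm moves only by the tool servo_tool, never from a script. Its argument "commands" is a list of rows, each an object with "dp": the shift along the tool's x, y, z in mm, a list of three; "turn": the turn, a rotation vector about the tool's x, y, z in degrees, a list of three. A call has 1 to 5 rows; each row is the pose to reach, as a shift and turn from the pose measured when the call began, along the tool's axes at that moment; what a row does not reach only later rows make up. A row lasts 1/12 s, in which the tool goes at most 41.7 mm and 7.16 degrees, less where a joint would pass 70% of its speed; a pose out of reach is approached as far as the arm can. A call with a gripper value outside its range is refused whole. "grip" is the gripper command: -1 is fully open, 1 is shut, values between are in proportion, set as the call begins (left out, the last holds). The fingers move at their own pace and stop on an object; "force" is the grip in N (left out, the last holds). Time passes only in rows, so rows that repeat a pose let the fingers close. It gives the time, the measured TCP pose, the force and the opening at its end, in the units of the state.
- manip.read_state(): the state, without advancing time (a new reading comes with each control period).
- manip.camera(name): name is "scene" or "top" or "wrist"; returns a dict with "img" (420x560x3 uint8, red, green, blue), "depth" (420x560 float32, mm along the optical axis (not along the pixel's ray), 0 where there is no reading), "K" (3x3 intrinsics, pixels), "R" (3x3) and "t" (3): a world point X has camera coordinates R X + t; the wrist camera has in their place "hand_eye" (4x4, takes a point from camera to tool coordinates, whose origin is the TCP and whose axes are the tool frame's). Camera axes: x right, y down, z forward; pixel columns grow to the right and rows downward; lengths in mm; the calibration is good to about 2 mm. A picture is of the moment at which its call begins: read the wrist's pose just before it.
- manip.sign_off(): hands the job in, once; it reports no verdict.
The state is a dict: "clock": time; "joints": joint angles; "qd": joint speeds; "effort": joint torques, N m; "eef_pos": TCP position; "eef_rot": TCP orientation; "wrist_force": force on the tool from outside, world axes, zero at the start; "moment": the same for the moment, N m; "finger_gap": finger opening in mm.
Only numpy, scipy, OpenCV 4.12 (cv2) and the standard library are available. Lean on these libraries where they do the work, as an engineer would, in place of code of your own. Each camera call takes 0.05 s, during which the arm holds its last target.

TASK

Take the two tall sippy cups out of the sloping bottle rack and stand them upright, spouts up, in the two fenced back places of the chrome caddy, one in each; only when both are in, stand the short milk jug upright in the caddy's open front bay. Lower each until you feel it touch and only then let go - the deck under the back places is set at an unknown height, so do not drop or press hard - and leave everything else where it is.

Things in the scene. Friction and masses are not known exactly. Their poses are not given: they have to be found in the camera images.
- amber_cup: tall lidded sippy cup, amber body, about 0.14 kg, 155 mm tall: round body 54 mm across up to 108 mm from the base, white collar 51 mm across up to 122 mm, then a lid tapering to a 17 mm spout. Origin at the centre of its base, z towards the spout. It starts lying in a sloping cradle of the rack, spout end raised 30 degrees, pointing away from the robot (the rack's +x)
- clear_cup: tall lidded sippy cup, clear body, about 0.14 kg, 155 mm tall: round body 54 mm across up to 108 mm from the base, white collar 51 mm across up to 122 mm, then a lid tapering to a 17 mm spout. Origin at the centre of its base, z towards the spout. It starts lying in a sloping cradle of the rack, spout end raised 30 degrees, pointing away from the robot (the rack's +x)
- jug: short open ceramic milk jug, about 0.22 kg, straight round wall 62 mm across, 90 mm tall, 4 mm thick; a loop handle (8 mm thick, 34 to 78 mm above the base) reaches 60 mm from the axis towards its -x, a small pouring lip is at +x. Origin at the centre of its base, z up. It stands on the coaster
- rack: fixed chrome rack, 160 deep (x) by 190 mm wide (y), with two cradles 110 mm apart in y. Each is two 6 mm sloping bars, 36 mm apart, under the cup, and a cross bar at the cup's base; nothing is beside or over the cups. The cups' base centres are at (-65, +-55, 45) mm. Origin at the centre of its underside, x away from the robot at yaw 0
- caddy: fixed chrome wire caddy, 196 deep (x) by 216 mm wide (y): two square fenced places at the back (+x), an open bay in front (-x). In the back places a deck carries the cups; its top is 8 to 28 mm above the caddy's underside, height not measured. Origin at the centre of the underside, on the glass shelf (30 mm above the work surface); x away from the robot at yaw 0, z up
- back_left (a point): middle of the back place at the caddy's (55, +55) mm, 4 mm above its underside, below the deck. The place is 69 mm square inside, its wire fence reaches 65 mm above the caddy's underside. Axes as the caddy
- back_right (a point): middle of the back place at the caddy's (55, -55) mm, 4 mm above its underside, below the deck; 69 mm square inside, fence top 65 mm above the caddy's underside. Axes as the caddy
- front_bay (a point): a good standing point in the front bay, on its solid floor, at the caddy's (-45, 0, 4) mm. The bay is about 110 mm deep (x from -95 to 15 mm) and 200 mm wide, with a rail 25 mm high at front and sides. Axes as the caddy
- coaster: round wooden coaster, 96 mm across, 10 mm thick, under the jug at the start; a bystander, origin at the centre of its underside, standing on the glass shelf
- pacifier_case: plastic pacifier case with a flip-top lid, 70 x 80 x 47 mm, lid shut; a bystander, origin at the centre of its underside, standing on the glass shelf
- cereal_jar: glass screw-top jar, 68 mm across, 100 mm tall; a bystander, origin at the centre of its underside, standing on the glass shelf
- milk_tin: milk tin, 74 mm across, 110 mm tall; a bystander, origin at the centre of its underside, standing on the glass shelf
- bowl: plastic bowl, 90 mm across, 50 mm tall; a bystander, origin at the centre of its underside, standing on the glass shelf
- mug: mug with a handle, 80 mm across, 90 mm tall; a bystander, origin at the centre of its underside, standing on the glass shelf
Not all that is in view belongs to the job. What is shaped like the jug but yellow is not meant.

How it is judged (in metres and radians):
On the way, in this order (a step that is already met when the one before it is completed fails the run):
1. one tall cup stands upright in a back place of the caddy, let go (((x of amber_cup in the frame of caddy between 0.04 and 0.07 m and y of amber_cup in the frame of caddy between -0.085 and 0.085 m and z of amber_cup in the frame of caddy between 0.003 and 0.034 m and angle between amber_cup's own z axis and vertical below 0.12 rad and linear speed of amber_cup below 0.03 m/s and contact force between amber_cup and the fingers below 0.1 N) or (x of clear_cup in the frame of caddy between 0.04 and 0.07 m and y of clear_cup in the frame of caddy between -0.085 and 0.085 m and z of clear_cup in the frame of caddy between 0.003 and 0.034 m and angle between clear_cup's own z axis and vertical below 0.12 rad and linear speed of clear_cup below 0.03 m/s and contact force between clear_cup and the fingers below 0.1 N))), for 0.2 s.
2. both tall cups stand upright in the back places, let go (x of amber_cup in the frame of caddy between 0.04 and 0.07 m and y of amber_cup in the frame of caddy between -0.085 and 0.085 m and z of amber_cup in the frame of caddy between 0.003 and 0.034 m and angle between each of amber_cup, clear_cup's own z axis and vertical below 0.12 rad and linear speed of each of amber_cup, clear_cup below 0.03 m/s and contact force between each of amber_cup, clear_cup and the fingers below 0.1 N and x of clear_cup in the frame of caddy between 0.04 and 0.07 m and y of clear_cup in the frame of caddy between -0.085 and 0.085 m and z of clear_cup in the frame of caddy between 0.003 and 0.034 m), for 0.2 s.
3. then the jug stands upright in the front bay, let go, with both cups still standing behind it (all of step 2 and x of jug in the frame of caddy between -0.075 and -0.005 m and y of jug in the frame of caddy between -0.085 and 0.085 m and z of jug in the frame of caddy between 0 and 0.01 m and angle between jug's own z axis and vertical below 0.1 rad and linear speed of jug below 0.03 m/s and contact force between jug and the fingers below 0.1 N), for 0.2 s.
At the end, for the whole second after the job is handed in: Both tall cups stand at rest, spout up (within 0.12 rad), down on the deck in the two back places (base centre within 15 mm fore and aft of the place's middle), and the jug stands at rest, upright (within 0.1 rad), on the floor of the front bay; no finger touches any of them (all of step 3).
It fails at once if a cup or the jug falls: moves faster than 0.35 m/s with no finger touching it (a drop of about 6 mm) ((linear speed of amber_cup above 0.35 m/s and contact force between amber_cup and the fingers below 0.05 N) or (linear speed of clear_cup above 0.35 m/s and contact force between clear_cup and the fingers below 0.05 N) or (linear speed of jug above 0.35 m/s and contact force between jug and the fingers below 0.05 N)).
It fails at once if a cup or the jug is pressed or banged against the caddy with more than 60 N (contact force between any of amber_cup, clear_cup, jug and caddy above 60 N).
It fails at once if a bystander is shifted by more than 30 mm (distance of any of coaster, pacifier_case, cereal_jar, milk_tin, bowl, mug from where it was at the start of the episode above 0.03 m).
It also fails if it takes over 72 s, if anything falls off the work surface, if the arm or the gripper's body presses on something with over 40 N, if the wrist force passes 120 N, or if a joint passes its speed limit or range.

## Working session

There is one attempt and no reset: what is moved stays moved. The work goes in short steps, Python scripts to look and compute and a tool call to move; the robot and the scene stay as the last step left them, time stands still between calls to the robot, and variables do not carry over. Pictures are saved under pics/ and viewed, and the job is handed in when it is done.

Besides the shell and the picture viewer there is one more tool, called after ">>>" as name(argument=value, ...), one argument or row to a line, values as JSON. servo_tool: Moves the arm, as the interface text tells. Its arguments: {"type":"object","properties":{"commands":{"type":"array","items":{"type":"object","properties":{"dp":{"type":"array","items":{"type":"number"}},"turn":{"type":"array","items":{"type":"number"}}}}},"grip":{"type":"number"},"force":{"type":"number"}},"required":["commands"]}

```bash
mkdir -p pics; ls; python3 - <<'E'
from cell import manip
import cv2,numpy as np
s=manip.read_state()
print({k:np.round(v,3) for k,v in s.items()})
for n in ["scene","top","wrist"]:
    c=manip.camera(n)
    cv2.imwrite(f"pics/{n}0.png",c["img"][:,:,::-1])
    np.savez(f"{n}0.npz",**c)
    print(n,c["K"].round(1).tolist(),[np.round(c[k],3).tolist() for k in c if k in("R","t","hand_eye")])
E
```

```text
pics
{'clock': np.float64(0.0), 'joints': array([-1.29 ,  0.3  ,  1.522, -0.   ,  1.321, -0.067]), 'qd': array([ 0.001, -0.   ,  0.   , -0.001, -0.   ,  0.   ]), 'effort': array([-2.0000e-03, -5.3181e+01, -3.5274e+01,  7.1000e-02,  2.4000e-02,
       -0.0000e+00]), 'eef_pos': array([ 187.346, -516.78 ,  179.168]), 'eef_rot': array([-1.571e+00,  1.000e-03, -1.223e+00]), 'wrist_force': array([-0.368, -0.683, -0.462]), 'moment': array([ 0.016,  0.006, -0.015]), 'finger_gap': np.float64(93.843)}
scene [[507.2, 0.0, 276.3], [0.0, 507.2, 218.5], [0.0, 0.0, 1.0]] [[[0.877, 0.48, 0.006], [0.33, -0.594, -0.734], [-0.349, 0.645, -0.68]], [-436.895, -145.785, 1697.467]]
top [[530.3, 0.0, 267.1], [0.0, 530.3, 205.7], [0.0, 0.0, 1.0]] [[[0.001, -1.0, -0.001], [-0.984, -0.0, -0.179], [0.179, 0.002, -0.984]], [-53.629, 534.756, 1235.305]]
wrist [[324.5, 0.0, 276.9], [0.0, 324.5, 210.3], [0.0, 0.0, 1.0]] [[[1.0, 0.001, 0.0, -0.767], [0.0, -0.271, 0.963, -204.524], [0.001, -0.963, -0.271, 78.599], [0.0, 0.0, 0.0, 1.0]]]
```

View pics/scene0.png

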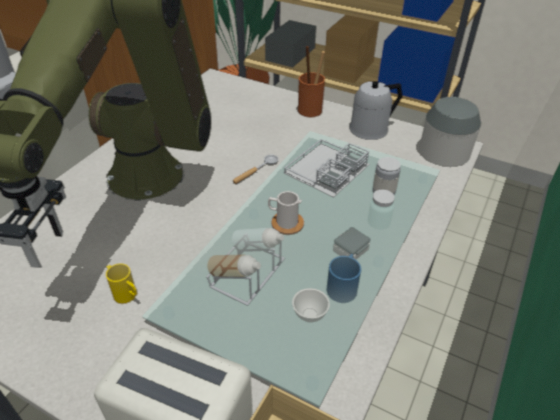

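View pics/top0.png

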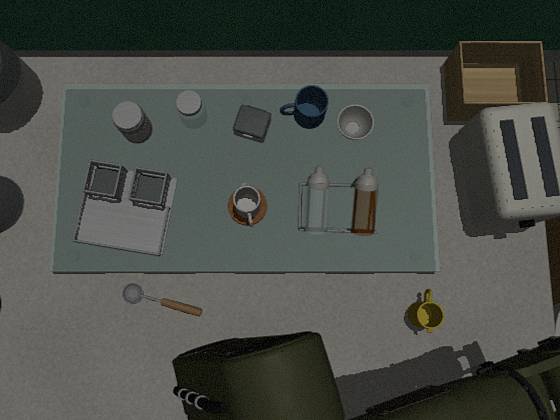

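View pics/wrist0.png

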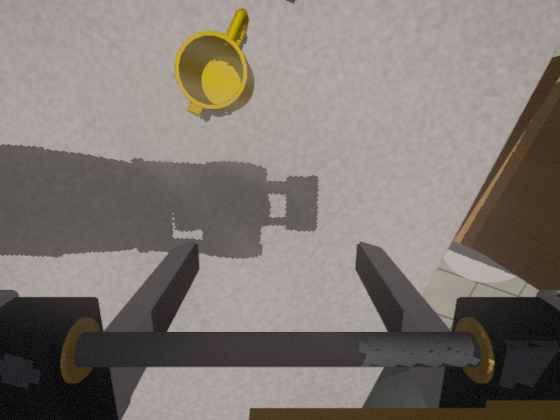

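```bash
cat > h.py <<'E'
import numpy as np,cv2
def load(n): return dict(np.load(n+".npz"))
def cloud(c):
    d=c["depth"].astype(float);K=c["K"];v,u=np.mgrid[:d.shape[0],:d.shape[1]]
    P=np.stack([(u-K[0,2])*d/K[0,0],(v-K[1,2])*d/K[1,1],d],-1)
    X=(P-c["t"])@c["R"]
    X[d==0]=np.nan
    return X
def proj(c,X):
    p=(c["R"]@np.asarray(X,float).T).T+c["t"]; q=p@c["K"].T; return q[:,:2]/q[:,2:]
def ray(c,uv,z):
    k=np.linalg.inv(c["K"])@[uv[0],uv[1],1]; d=c["R"].T@k; o=-c["R"].T@c["t"]
    return o+d*(z-o[2])/d[2]
E
python3 - <<'E'
from h import *
c=load("top0");X=cloud(c)
for n,(u,v) in dict(amber=(366,210),amberlid=(367,185),clear=(317,210),clid=(318,183),glass=(270,250),table=(280,300),jugrim=(245,188),caddyfloor=(125,225),yj=(427,305)).items():
    print(n,X[v,u].round(1))
im=c["img"][:,:,::-1]
for n,(a,b,x,y) in dict(caddy=(60,150,190,265),rack=(285,155,395,245),jug=(215,170,285,240)).items():
    cr=im[b:y,a:x]; s=min(800/(x-a),600/(y-b)); cv2.imwrite(f"pics/crop_{n}.png",np.clip(cv2.resize(cr,None,fx=s,fy=s,interpolation=cv2.INTER_CUBIC).astype(float)*1.6,0,255));print(n,s)
E
```

```text
amber [ 510.3 -277.2  128.6]
amberlid [ 561.5 -275.6  158.9]
clear [ 510.5 -166.5  127.5]
clid [ 566.8 -167.1  155.4]
glass [429.4 -60.4  27.9]
table [ 3.102e+02 -8.480e+01 -2.000e-01]
jugrim [563.1  -2.6 119.3]
caddyfloor [488.5 290.5  40.7]
yj [ 298.6 -438.9   10. ]
caddy 5.217391304347826
rack 6.666666666666667
jug 8.571428571428571[ WARN:0@0.271] global loadsave.cpp:1063 imwrite_ Unsupported depth image for selected encoder is fallbacked to CV_8U.
```

View pics/crop_caddy.png

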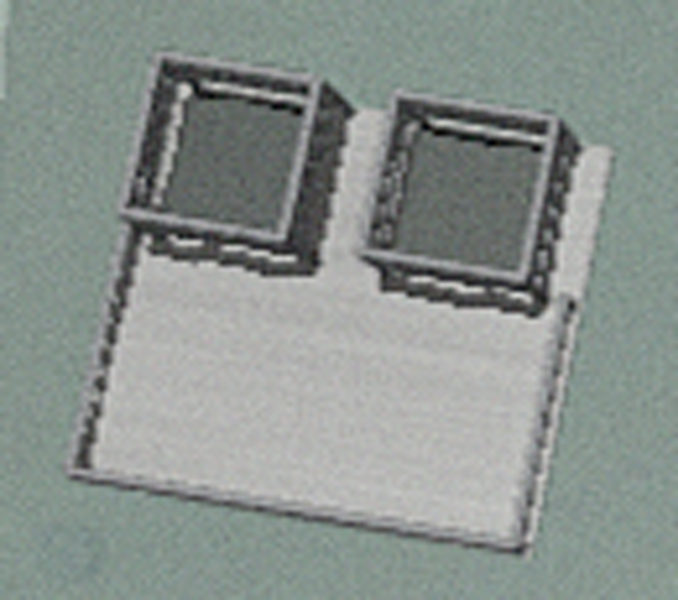

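View pics/crop_rack.png

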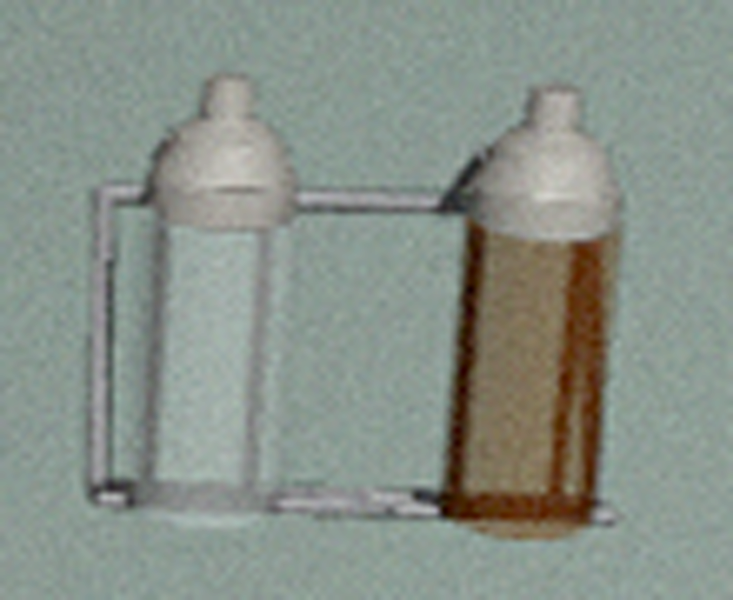

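View pics/crop_jug.png

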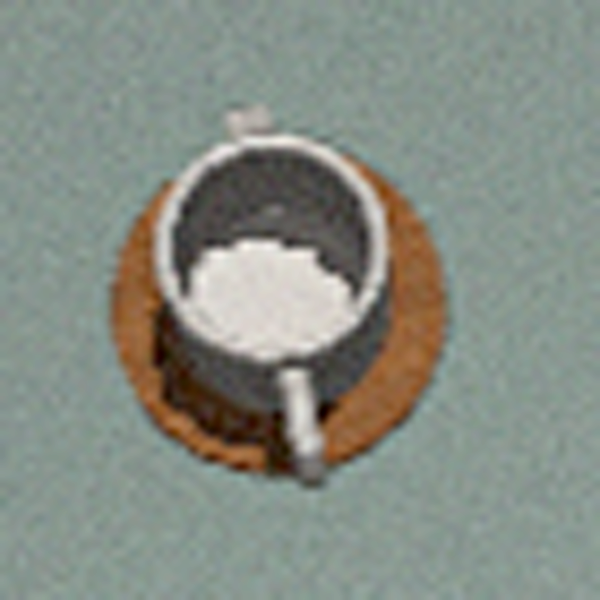

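```bash
python3 - <<'E'
from h import *
c=load("top0");X=cloud(c)
s=5.217
q=lambda x,y,z: ray(c,(x/s+60,y/s+150),z)
L=np.array([q(*p,95) for p in [(160,57),(318,82),(285,240),(125,213)]])
R=np.array([q(*p,95) for p in [(398,92),(560,118),(527,280),(367,252)]])
F=np.array([q(*p,55) for p in [(75,472),(525,550)]])
print(L.round(1),L.mean(0).round(1));print(R.round(1),R.mean(0).round(1));print(F.round(1),np.linalg.norm(F[0]-F[1]))
l,r=L.mean(0)[:2],R.mean(0)[:2]; d=l-r; print("dist",np.linalg.norm(d),"yaw",np.arctan2(-d[0],d[1]))
print("yaw front",np.arctan2(-(F[0]-F[1])[0],(F[0]-F[1])[1]))
yw=np.arctan2(-d[0],d[1]); ex=np.array([np.cos(yw),np.sin(yw)]); o=(l+r)/2-55*ex; print("caddy origin",o, "front bay",o-45*ex, "front edge chk",o-98*ex, F.mean(0))
s2=cv2
# cups
for n,pts in dict(clear=[(150,228),(280,228),(132,492),(268,492),(230,82)],amber=[(468,232),(612,235),(440,520),(590,520),(556,92)]).items():
    print(n)
# cups by depth: points with z>60 in the region
for n,(a,b) in dict(clear=(295,340),amber=(345,385)).items():
    P=X[160:240,a:b].reshape(-1,3);P=P[P[:,2]>75]
    # ridge line: for bins of x take y mid range and z max
    for x0 in range(440,620,12):
        Q=P[(P[:,0]>=x0)&(P[:,0]<x0+12)]
        if len(Q)>5: print(n,x0+6,len(Q),"y",Q[:,1].min().round(1),Q[:,1].max().round(1),"mean",Q[:,1].mean().round(1),"z",np.percentile(Q[:,2],95).round(1))
# jug
P=X[170:240,215:285].reshape(-1,3);Q=P[(P[:,2]>112)&(P[:,2]<140)]
print("jug",len(Q),cv2.minEnclosingCircle(Q[:,:2].astype(np.float32)))
u=lambda x,y:(x/8.571+215,y/8.571+170)
print("handle",ray(c,u(310,480),105),"lip",ray(c,u(248,115),125),"rim c",ray(c,u(270,247),130))
for n,(a,b,w,h,z) in dict(tin=(110,98,40,45,110),jar=(172,88,35,28,90),case=(230,100,45,45,60),mug=(278,82,55,50,90),bowl=(335,100,42,42,60)).items():
    P=X[b:b+h,a:a+w].reshape(-1,3);Q=P[P[:,2]>z]; print(n,Q.min(0).round(),Q.max(0).round())
E
```

```text
[[633.8 364.5  95. ]
 [622.1 292.2  95. ]
 [549.1 303.3  95. ]
 [561.5 375.9  95. ]] [591.6 334.   95. ]
[[617.5 255.7  95. ]
 [605.4 181.9  95. ]
 [530.9 194.1  95. ]
 [543.7 266.3  95. ]] [574.4 224.5  95. ]
[[449.2 405.4  55. ]
 [413.7 198.7  55. ]] 209.69587220285285
dist 110.8321521436452 yaw -0.1564239126029791
yaw front -0.1698430319506317
caddy origin [528.67791856 287.815081  ] front bay [484.22733681 294.8254863 ] front edge chk [431.87442942 303.08218587] [431.4482391 302.0109984  55.       ]
clear
amber
clear 458 21 y -182.2 -152.4 mean -168.2 z 102.8
clear 470 118 y -193.2 -141.5 mean -165.2 z 107.9
clear 482 131 y -193.4 -140.1 mean -165.7 z 114.4
clear 494 127 y -192.3 -141.2 mean -165.1 z 121.9
clear 506 137 y -194.7 -140.9 mean -165.7 z 127.6
clear 518 135 y -193.5 -141.3 mean -166.8 z 135.4
clear 530 133 y -195.2 -142.3 mean -166.5 z 143.5
clear 542 140 y -195.0 -142.2 mean -167.4 z 149.2
clear 554 129 y -194.1 -142.5 mean -167.2 z 154.6
clear 566 126 y -193.9 -143.9 mean -168.1 z 157.8
clear 578 105 y -193.5 -146.0 mean -168.1 z 159.9
clear 590 72 y -189.2 -149.4 m
[... 433 characters left out ...]
-303.8 -252.0 mean -275.9 z 151.0
amber 554 136 y -305.9 -252.5 mean -275.9 z 157.0
amber 566 121 y -304.3 -253.1 mean -276.0 z 158.9
amber 578 100 y -302.1 -255.2 mean -276.5 z 158.9
amber 590 69 y -297.2 -259.7 mean -274.3 z 158.8
amber 602 27 y -289.7 -272.1 mean -280.1 z 158.0
jug 265 ((527.6978759765625, -8.686907768249512), 47.87963104248047)
handle [477.01680566 -16.86615903 105.        ] lip [ 5.72629978e+02 -3.31566202e-01  1.25000000e+02] rim c [535.70983186  -6.6936074  130.        ]
tin [695. 234. 110.] [768. 306. 147.]
jar [738.  98.  91.] [798. 163. 138.]
case [697. -63.  60.] [785.  30.  84.]
mug [ 735. -198.   90.] [815. -84. 127.]
bowl [ 695. -312.   60.] [ 783. -225.   87.]
```

```bash
cat >> h.py <<'E'
from scipy.spatial.transform import Rotation as Ro
import json
def cur(log=True):
    from cell import manip
    s=manip.read_state()
    if log: open("log.jsonl","a").write(json.dumps([list(map(float,s["joints"])),list(map(float,s["eef_pos"])),list(map(float,s["eef_rot"]))])+"\n")
    return s
def rot(e): return Ro.from_euler("xyz",e)
def down(yaw,tilt=0):
    """tool y down, z_tool at azimuth (yaw+90deg); tilt deg>0 swings fingertips toward z_tool; yaw deg"""
    return Ro.from_euler("xyz",[-90,0,yaw],degrees=True)*Ro.from_euler("x",tilt,degrees=True)
def plan(p,R,grasp=True,show=True):
    s=cur(); R0=rot(s["eef_rot"]); p=np.array(p,float)
    if grasp: p=p+19*R.apply([0,1,0])
    dp=R0.inv().apply(p-s["eef_pos"]); t=(R0.inv()*R).as_rotvec(degrees=True)
    n=max(np.linalg.norm(dp)/41.7,np.linalg.norm(t)/7.16)
    if show: print("t",round(float(s["clock"]),2),"tcp",s["eef_pos"].round(1),"gap",round(float(s["finger_gap"]),1),"F",np.round(s["wrist_force"],1),"j",s["joints"].round(2),"\ndp",dp.round(1),"turn",t.round(1),"rows",n.round(1))
    return dp,t
E
python3 - <<'E'
from h import *
c=load("top0");X=cloud(c)
for n,(u,v) in dict(L=(60+240/5.217,150+150/5.217),R=(60+470/5.217,150+190/5.217)).items():
    u,v=int(u),int(v);P=X[v-4:v+5,u-4:u+5].reshape(-1,3);print(n,np.nanmedian(P,0).round(1))
# check down()
s=cur();R0=rot(s["eef_rot"]);print(R0.as_matrix().round(2));print(down(-90,0).as_matrix().round(2),down(-90,30).apply([0,1,0]))
plan([520,-277,260],down(-91.3))
E
```

```text
L [602.7 339.5  51.1]
R [582.7 231.9  50.7]
[[ 0.34 -0.    0.94]
 [-0.94  0.    0.34]
 [-0.   -1.    0.  ]]
[[ 0.  0.  1.]
 [-1.  0.  0.]
 [ 0. -1.  0.]] [ 5.00000000e-01  2.22044605e-16 -8.66025404e-01]
t 0.15 tcp [ 187.4 -516.9  179.3] gap 93.9 F [-0.   1.1  0.2] j [-1.29  0.3   1.52 -0.    1.32 -0.07] 
dp [-112.2  -61.6  394.5] turn [ 0.  21.2 -0. ] rows 9.9
```

>>> servo_tool(
  commands=[
    {"dp": [0,-40,5],"turn": [0,0,0]},
    {"dp": [-10,-70,40],"turn": [0,4,0]},
    {"dp": [-25,-80,80],"turn": [0,8,0]},
    {"dp": [-40,-80,120],"turn": [0,14,0]},
    {"dp": [-50,-80,160],"turn": [0,21,0]},
  ],
  grip=-1,
  force=20,
)

```text
clock: 0.57
eef_pos: [312.8, -420.6, 260.4]
eef_rot: [-1.57, -0.0, -1.584]
wrist_force: [0.2, -0.7, -0.5]
finger_gap: 94.3
```

```bash
python3 - <<'E'
from h import *
plan([520,-277,260],down(-91.3))
E
```

```text
t 0.57 tcp [ 312.8 -420.6  260.4] gap 94.3 F [ 0.2 -0.7 -0.5] j [-1.    0.19  1.47  0.    1.48  0.58] 
dp [-146.3   19.5  205.3] turn [-0.   0.6  0. ] rows 6.1
```

>>> servo_tool(
  commands=[
    {"dp": [-25,0,33]},
    {"dp": [-50,0,66],"turn": [0,0.6,0]},
    {"dp": [-75,0,99],"turn": [0,0.6,0]},
    {"dp": [-100,0,132],"turn": [0,0.6,0]},
    {"dp": [-122,0,165],"turn": [0,0.6,0]},
  ],
)

```text
$.commands[0]: bad value
```

```bash
python3 - <<'E'
from h import *
plan([520,-277,230],down(-91.3))
D=[json.loads(l) for l in open("log.jsonl")]
print(len(D))
E
```

```text
t 0.57 tcp [ 312.8 -420.6  260.4] gap 94.3 F [ 0.2 -0.7 -0.5] j [-1.    0.19  1.47  0.    1.48  0.58] 
dp [-146.3   49.5  205.3] turn [-0.   0.6  0. ] rows 6.2
4
```

>>> servo_tool(
  commands=[
    {"dp": [-25,0,33],"turn": [0,0.6,0]},
    {"dp": [-50,0,66],"turn": [0,0.6,0]},
    {"dp": [-75,0,99],"turn": [0,0.6,0]},
    {"dp": [-100,0,132],"turn": [-6,0.6,0]},
    {"dp": [-122,0,165],"turn": [-12,0.6,0]},
  ],
)

```text
clock: 0.98
eef_pos: [479.9, -299.4, 262.0]
eef_rot: [-1.782, -0.005, -1.596]
wrist_force: [-0.7, -1.1, 1.5]
finger_gap: 94.1
```

```bash
python3 - <<'E'
from h import *
plan([520,-277,230],down(-91.3,-20))
E
```

```text
t 0.98 tcp [ 479.9 -299.4  262. ] gap 94.1 F [-0.7 -1.1  1.5] j [-0.56  0.42  1.19 -0.11  1.71  1.03] 
dp [-23.6  41.7  42.7] turn [-7.9 -0.2  0.2] rows 1.5
```

>>> servo_tool(
  commands=[
    {"dp": [-12,5,22],"turn": [-6,0,0]},
    {"dp": [-24,15,40],"turn": [-8,0,0]},
    {"dp": [-24,25,40],"turn": [-8,0,0]},
  ],
)

```text
clock: 1.23
eef_pos: [517.3, -273.1, 225.0]
eef_rot: [-1.928, -0.002, -1.591]
wrist_force: [0.1, 0.4, -1.4]
finger_gap: 94.1
```

```bash
cat >> h.py <<'E'
from scipy.optimize import least_squares
def RY(a): return Ro.from_euler("y",a)
def RZ(a): return Ro.from_euler("z",a)
def fk(q,P):
    a,d,h,l1,e,l2,L=P
    T=RZ(q[0]); p=T.apply([a,d,h])
    T=T*RY(q[1]); p=p+T.apply([0,0,l1])
    T=T*RY(q[2]); p=p+T.apply([e,0,l2])
    T=T*RZ(q[3])*RY(q[4]); p=p+T.apply([0,0,L])
    T=T*RZ(q[5])
    R=T*Ro.from_matrix([[-1,0,0],[0,0,1],[0,1,0]])  # fixed below by sign test
    return p,R
E
python3 - <<'E'
from h import *
s=cur()
D=[json.loads(l) for l in open("log.jsonl")]
M=[]
for q,p,e in D:
    T=RZ(q[0])*RY(q[1]+q[2])*RZ(q[3])*RY(q[4])*RZ(q[5]); M.append((T.inv()*rot(e)).as_matrix())
for m in M: print(m.round(2).tolist())
f=lambda P:np.concatenate([fk(q,P)[0]-p for q,p,e in D])
P0=[50,37,350,350,0,350,250]
r=least_squares(f,P0);print(r.x.round(1),np.abs(r.fun).max(), np.linalg.svd(r.jac)[1].round(2))
E
```

```text
[[-1.0, -0.0, 0.0], [0.0, 0.0, 1.0], [-0.0, 1.0, -0.0]]
[[-1.0, -0.0, 0.0], [0.0, 0.0, 1.0], [-0.0, 1.0, -0.0]]
[[-1.0, 0.0, 0.0], [0.0, -0.0, 1.0], [0.0, 1.0, 0.0]]
[[-1.0, 0.0, 0.0], [0.0, -0.0, 1.0], [0.0, 1.0, 0.0]]
[[-1.0, 0.0, 0.0], [0.0, 0.0, 1.0], [0.0, 1.0, -0.0]]
[[-1.0, -0.0, -0.0], [-0.0, 0.0, 1.0], [-0.0, 1.0, -0.0]]
[ -0.   36.6 221.2 424.2  40.9 447.5 296.3] 2.565798240539152e-09 [4.86 3.49 2.45 0.39 0.17 0.13 0.09]
```

```bash
cat >> h.py <<'E'
PK=None
def getP():
    D=[json.loads(l) for l in open("log.jsonl")][:6]
    return least_squares(lambda P:np.concatenate([fk(q,P)[0]-p for q,p,e in D]),[0,37,221,424,41,447,296]).x
LO=np.array([-3.03,-.79,.23,-1.04,0,-2.55]);HI=np.array([3.03,2.21,2.52,4.18,3.07,2.55])
def ik(p,R,P,q0):
    def f(q):
        pp,RR=fk(q,P); return np.concatenate([(pp-p)/100,(RR.inv()*R).as_rotvec()*2])
    r=least_squares(f,np.clip(q0,LO+.01,HI-.01),bounds=(LO,HI)); return r.x,np.abs(r.fun).max()
E
python3 - <<'E'
from h import *
P=getP();print(P.round(2))
s=cur(False)
for name,(x,y) in dict(L=(591.6,334),R=(574.4,224.5)).items():
  for hgt in (136,200,260):
   az=np.arctan2(y,x)
   for al in (30,40,50,60):
    out=[]
    for yawoff in (0,-20,-35):
      g=np.array([x,y,hgt]); R=down(np.degrees(az)-90+yawoff,90-al); p=g+19*R.apply([0,1,0])
      best=min((ik(p,R,P,q0) for q0 in ([az,.8,1.5,0,.5,1.5],[az,.8,1.5,1.5,.5,0],[az,.8,1.5,3.1,.5,-1.5])),key=lambda t:t[1])
      out.append((best[0].round(2).tolist(),round(best[1],4)))
    print(name,hgt,al,*[ (o[0] if o[1]<1e-3 else "none") for o in out])
E
```

```text
[  0.    36.6  221.2  424.2   40.9  447.5  296.34]
L 136 30 [0.43, 0.36, 1.99, 2.86, 0.27, -1.34] none none
L 136 40 [0.44, 0.33, 1.9, 1.04, 0.07, 0.49] none none
L 136 50 [0.44, 0.34, 1.79, 0.15, 0.32, 1.37] [0.56, 0.37, 1.75, -0.62, 0.44, 2.46] none
L 136 60 [0.45, 0.38, 1.66, 0.06, 0.58, 1.46] [0.53, 0.4, 1.63, -0.31, 0.64, 2.14] [0.59, 0.45, 1.57, -0.47, 0.77, 2.54]
L 200 30 [0.43, 0.23, 1.96, 2.51, 0.12, -0.99] none none
L 200 40 [0.44, 0.23, 1.86, 0.32, 0.19, 1.21] none none
L 200 50 [0.44, 0.26, 1.73, 0.11, 0.46, 1.42] [0.56, 0.29, 1.69, -0.49, 0.56, 2.31] none
L 200 60 [0.45, 0.31, 1.59, 0.05, 0.72, 1.47] [0.53, 0.33, 1.56, -0.26, 0.77, 2.08] [0.59, 0.38, 1.5, -0.42, 0.89, 2.46]
L 260 30 [0.43, 0.14, 1.91, 1.0, 0.09, 0.53] none none
L 260 40 [0.44, 0.15, 1.79, 0.19, 0.33, 1.34] [0.59, 0.19, 1.75, -0.74, 0.49, 2.53] none
L 260 50 [0.44, 0.19, 1.66, 0.08, 0.59, 1.44] [0.56, 0.23, 1.62, -0.41, 0.68, 2.21] none
L 260 60 [0.45, 0.26, 1.51, 0.05, 0.84, 1.48] [0.53, 0.28, 1.48, -0.23, 0.89, 2.04] [0.59, 0.33, 1.42, -0.39, 1.0, 2.4]
R 136 30 [0.28, 0.25, 2.16, 2.87, 0.32, -1.36] none
[... 172 characters left out ...]
1.83, 0.08, 0.54, 1.44] [0.39, 0.28, 1.8, -0.33, 0.6, 2.17] none
R 200 30 [0.28, 0.1, 2.12, 2.56, 0.15, -1.04] none none
R 200 40 [0.28, 0.09, 2.02, 0.41, 0.17, 1.11] none none
R 200 50 [0.29, 0.12, 1.9, 0.13, 0.43, 1.39] [0.43, 0.15, 1.86, -0.52, 0.53, 2.34] none
R 200 60 [0.3, 0.17, 1.76, 0.06, 0.68, 1.46] [0.39, 0.2, 1.74, -0.27, 0.73, 2.1] [0.46, 0.24, 1.68, -0.44, 0.85, 2.5]
R 260 30 [0.28, -0.0, 2.06, 1.17, 0.09, 0.35] none none
R 260 40 [0.28, 0.01, 1.95, 0.22, 0.32, 1.3] none none
R 260 50 [0.29, 0.05, 1.82, 0.1, 0.57, 1.42] [0.43, 0.09, 1.78, -0.43, 0.66, 2.23] none
R 260 60 [0.3, 0.12, 1.68, 0.05, 0.82, 1.47] [0.39, 0.14, 1.66, -0.24, 0.86, 2.05] [0.46, 0.19, 1.6, -0.4, 0.97, 2.43]
```

```bash
python3 - <<'E'
from h import *
c=load("top0");X=cloud(c)
P=X[150:250,285:400].reshape(-1,3)
m=(P[:,2]>45)&((np.abs(P[:,1]+167.5)>30)&(np.abs(P[:,1]+277.5)>30))&(P[:,0]<620)
Q=P[m];Q=Q[np.argsort(Q[:,0])]
print(len(Q));print(Q[::max(1,len(Q)//25)].round(0))
R=down(-91.3,-25);P_=getP()
for z in ((534,-278,115),):
    g=np.array(z,float);
    for back in (100,0):
        p=g-back*R.apply([0,1,0]);print(back,p.round(0),ik(p+19*R.apply([0,1,0]),R,P_,cur(False)["joints"]));plan(p,R)
E
```

```text
67
[[ 466. -310.   69.]
 [ 468. -310.   69.]
 [ 468. -247.   67.]
 [ 468. -245.   67.]
 [ 468. -235.   66.]
 [ 469. -238.   65.]
 [ 470. -237.   72.]
 [ 470. -234.   72.]
 [ 470. -239.   72.]
 [ 470. -232.   70.]
 [ 470. -310.   70.]
 [ 470. -221.   69.]
 [ 470. -202.   69.]
 [ 470. -228.   69.]
 [ 470. -308.   69.]
 [ 471. -242.   68.]
 [ 471. -211.   67.]
 [ 471. -214.   66.]
 [ 472. -227.   72.]
 [ 472. -209.   71.]
 [ 472. -199.   71.]
 [ 473. -218.   71.]
 [ 473. -239.   71.]
 [ 473. -223.   70.]
 [ 473. -235.   70.]
 [ 473. -216.   69.]
 [ 473. -237.   69.]
 [ 473. -230.   68.]
 [ 473. -247.   66.]
 [ 473. -226.   65.]
 [ 475. -311.   55.]
 [ 475. -136.   66.]
 [ 478. -131.   66.]
 [ 481. -135.   45.]]
100 [ 576. -279.  206.] (array([-0.43469666,  0.79366792,  0.82368508, -0.18127444,  1.92266652,
        1.13059197]), np.float64(3.420041139179375e-11))
t 1.23 tcp [ 517.3 -273.1  225. ] gap 94.1 F [ 0.1  0.4 -1.4] j [-0.47  0.59  1.06 -0.16  1.82  1.11] 
dp [ 4.5 16.4 60.6] turn [-4.5  0.1  0.2] rows 1.5
0 [ 534. -278.  115.] (array([-0.45858306,  0.75260093,  1.10178488, -0.18059354,  1.68525637,
        1.15050548]), np.float64(1.0769163338864015e-14))
t 1.23 tcp [ 517.3 -273.1  225. ] gap 94.1 F [ 0.1  0.4 -1.4] j [-0.47  0.59  1.06 -0.16  1.82  1.11] 
dp [  4.2 116.1  52.7] turn [-4.5  0.1  0.2] rows 3.1
```

Candidates in the top view: amber cup (366,205), clear cup (317,205), white jug on coaster (245,203). Not meant: the yellow jug (427,315), blue mug (310,105), jar (189,103) and tin (130,120). The close crops confirm the amber cup on the right cradle, the clear one on the left, and the white jug on the coaster with its handle towards the robot.

>>> servo_tool(
  commands=[
    {"dp": [4,15,35],"turn": [-4.5,0,0]},
    {"dp": [4,20,60],"turn": [-4.5,0,0]},
    {"dp": [4,55,58],"turn": [-4.5,0,0]},
    {"dp": [4,85,55],"turn": [-4.5,0,0]},
    {"dp": [4,85,55],"turn": [-4.5,0,0]},
  ],
)

```text
clock: 1.65
eef_pos: [535.3, -277.0, 119.7]
eef_rot: [-2.017, 0.003, -1.592]
wrist_force: [-0.5, -0.9, -0.4]
finger_gap: 94.1
```

```bash
python3 - <<'E'
from h import *
plan([534,-278,115],down(-91.3,-25))
from cell import manip
c=manip.camera("wrist"); cv2.imwrite("pics/w1.png",c["img"][:,:,::-1])
E
```

```text
t 1.65 tcp [ 535.3 -277.   119.7] gap 94.1 F [-0.5 -0.9 -0.4] j [-0.45  0.76  1.04 -0.18  1.75  1.15] 
dp [ 1.1 23.8  1. ] turn [ 0.5  0.2 -0.1] rows 0.6
```

View pics/w1.png

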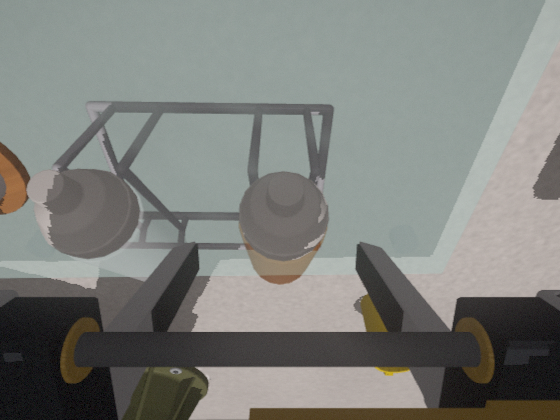

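>>> servo_tool(
  commands=[
    {"dp": [3,12,0.5],"turn": [0,0,0]},
    {"dp": [3,24,1],"turn": [0,0,0]},
    {"dp": [3,24,1],"turn": [0,0,0]},
  ],
)

```text
clock: 1.95
eef_pos: [527.7, -280.8, 102.9]
eef_rot: [-2.011, 0.0, -1.593]
wrist_force: [0.3, -0.0, -1.2]
finger_gap: 94.0
```

>>> servo_tool(
  commands=[
    {"dp": [0,0,0],"turn": [0,0,0]},
    {"dp": [0,0,0],"turn": [0,0,0]},
    {"dp": [0,0,0],"turn": [0,0,0]},
    {"dp": [0,0,0],"turn": [0,0,0]},
    {"dp": [0,0,0],"turn": [0,0,0]},
  ],
  grip=1,
  force=25,
)

```text
clock: 2.37
eef_pos: [528.0, -280.8, 103.5]
eef_rot: [-2.01, -0.0, -1.592]
wrist_force: [-0.6, -0.1, 0.4]
finger_gap: 64.4
```

>>> servo_tool(
  commands=[
    {"dp": [0,0,0],"turn": [0,0,0]},
    {"dp": [0,0,0],"turn": [0,0,0]},
    {"dp": [0,0,0],"turn": [0,0,0]},
  ],
)

```text
clock: 2.62
eef_pos: [528.2, -280.3, 103.7]
eef_rot: [-2.01, 0.0, -1.592]
wrist_force: [0.5, 2.6, 2.7]
finger_gap: 50.2
```

```bash
python3 - <<'E'
from h import *
plan([534,-278,115],down(-91.3,-25))
E
```

```text
t 2.62 tcp [ 528.2 -280.3  103.7] gap 50.2 F [0.5 2.6 2.7] j [-0.46  0.76  1.08 -0.18  1.7   1.14] 
dp [-2.5  6.4  0.5] turn [0.2 0.1 0. ] rows 0.2
```

>>> servo_tool(
  commands=[
    {"dp": [0,0,0],"turn": [0,0,0]},
    {"dp": [0,-3,1],"turn": [0,0,0]},
    {"dp": [0,-9,4],"turn": [0,0,0]},
    {"dp": [0,-18,8],"turn": [0,0,0]},
    {"dp": [0,-27,12],"turn": [0,0,0]},
  ],
)

```text
clock: 3.03
eef_pos: [551.1, -281.0, 123.6]
eef_rot: [-2.01, 0.0, -1.592]
wrist_force: [-0.3, -0.4, -1.4]
finger_gap: 50.2
```

```bash
python3 - <<'E'
from h import *
plan([534,-278,115],down(-91.3,-25))
from cell import manip
c=manip.camera("wrist"); cv2.imwrite("pics/w2.png",c["img"][:,:,::-1])
c=manip.camera("scene"); cv2.imwrite("pics/s2.png",cv2.resize(c["img"][150:330,140:380,::-1],None,fx=3,fy=3))
E
```

```text
t 3.03 tcp [ 551.1 -281.   123.6] gap 50.2 F [-0.3 -0.4 -1.4] j [-0.45  0.79  0.97 -0.18  1.78  1.14] 
dp [ -2.7  34.  -11.8] turn [0.2 0.1 0. ] rows 0.9
```

View pics/w2.png

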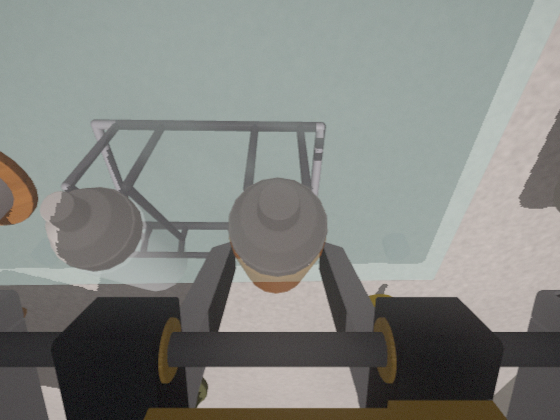

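View pics/s2.png

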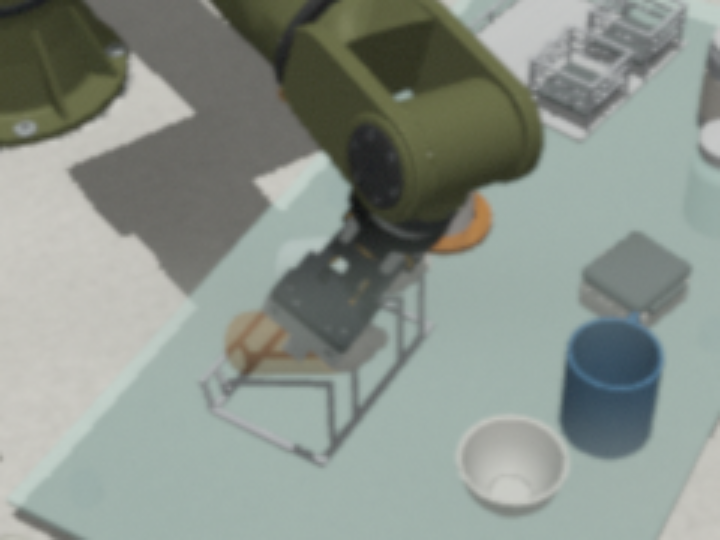

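```bash
cat >> h.py <<'E'
def wp(ps,grasp=True):
    """ps list of (point,R): print the dp/turn for each from the current pose"""
    s=cur(); R0=rot(s["eef_rot"]); p0=s["eef_pos"]
    print("t",round(float(s["clock"]),2),"grasp",(p0-19*R0.apply([0,1,0])).round(1),"gap",round(float(s["finger_gap"]),1),"F",np.round(s["wrist_force"],1),"j",s["joints"].round(2))
    P=getP(); last=s["joints"]; pl=p0;Rl=R0
    for p,R in ps:
        p=np.array(p,float)+(19*R.apply([0,1,0]) if grasp else 0)
        q,e=ik(p,R,P,last)
        print(R0.inv().apply(p-p0).round(0).tolist(),(R0.inv()*R).as_rotvec(degrees=True).round(1).tolist(),"rows %.1f"%max(np.linalg.norm(p-pl)/41.7,np.degrees((Rl.inv()*R).magnitude())/7.16),"maxdq",np.abs(q-last).max().round(2),"err %.4f"%e,q.round(2)); last=q;pl=p;Rl=R
E
python3 - <<'E'
from h import *
wp([([555,-281,180],down(-91.2,-25)),([550,-275,220],down(-91,-22)),([550,-250,255],down(-90,-19)),([550,-215,270],down(-89,-15)),([550,-175,275],down(-87,-11))])
E
```

```text
t 3.13 grasp [ 559.8 -281.2  141.2] gap 50.2 F [ 0.1 -0.4 -0.5] j [-0.45  0.79  0.97 -0.18  1.78  1.14]
[-0.0, -33.0, -21.0] [0.1, -0.0, 0.0] rows 0.9 maxdq 0.06 err 0.0000 [-0.45  0.75  0.95 -0.18  1.84  1.13]
[-6.0, -67.0, -41.0] [3.1, -0.2, -0.0] rows 1.0 maxdq 0.08 err 0.0000 [-0.45  0.68  0.97 -0.16  1.84  1.12]
[-31.0, -99.0, -56.0] [6.1, -1.1, -0.4] rows 1.0 maxdq 0.08 err 0.0000 [-0.43  0.6   1.   -0.14  1.84  1.13]
[-66.0, -112.0, -61.0] [10.1, -2.1, -0.7] rows 0.9 maxdq 0.08 err 0.0000 [-0.39  0.52  1.08 -0.1   1.79  1.16]
[-106.0, -117.0, -63.0] [14.1, -4.0, -1.3] rows 1.0 maxdq 0.09 err 0.0000 [-0.34  0.44  1.17 -0.07  1.71  1.18]
```

>>> servo_tool(
  commands=[
    {"dp": [0,-33,-21],"turn": [0,0,0]},
    {"dp": [-6,-67,-41],"turn": [3,0,0]},
    {"dp": [-31,-99,-56],"turn": [6,-1,0]},
    {"dp": [-66,-112,-61],"turn": [10,-2,-0.7]},
    {"dp": [-106,-117,-63],"turn": [14,-4,-1.3]},
  ],
)

```text
clock: 3.55
eef_pos: [546.9, -174.8, 259.5]
eef_rot: [-1.756, -0.003, -1.52]
wrist_force: [0.8, 0.6, -0.7]
finger_gap: 50.1
```

```bash
python3 - <<'E'
from h import *
wp([([550,y,275],down(a,t)) for y,a,t in ((-160,-86,-7),(-120,-84,-3),(-80,-82,2),(-40,-80,6),(0,-78,10))])
E
```

```text
t 3.55 grasp [ 550.4 -174.6  278.1] gap 50.1 F [ 0.8  0.6 -0.7] j [-0.34  0.43  1.17 -0.07  1.71  1.18]
[-15.0, 3.0, 2.0] [3.6, -1.1, -0.0] rows 0.5 maxdq 0.08 err 0.0000 [-0.32  0.38  1.24 -0.05  1.63  1.18]
[-55.0, 2.0, 5.0] [7.6, -3.1, -0.2] rows 1.0 maxdq 0.09 err 0.0000 [-0.27  0.32  1.32 -0.02  1.55  1.2 ]
[-95.0, 2.0, 9.0] [12.6, -5.1, -0.2] rows 1.0 maxdq 0.1 err 0.0000 [-0.22  0.25  1.41  0.01  1.45  1.21]
[-135.0, 1.0, 12.0] [16.6, -7.1, -0.1] rows 1.0 maxdq 0.08 err 0.0000 [-0.16  0.19  1.48  0.03  1.37  1.23]
[-175.0, -0.0, 15.0] [20.6, -9.2, 0.1] rows 1.0 maxdq 0.08 err 0.0000 [-0.09  0.15  1.54  0.05  1.29  1.26]
```

>>> servo_tool(
  commands=[
    {"dp": [-30,1,3],"turn": [4,-2,0]},
    {"dp": [-70,2,7],"turn": [8,-4,0]},
    {"dp": [-110,1,10],"turn": [12.5,-6,0]},
    {"dp": [-150,0,13],"turn": [17,-8,0]},
    {"dp": [-185,0,16],"turn": [21,-9.5,0]},
  ],
)

```text
clock: 3.97
eef_pos: [552.7, 12.8, 256.5]
eef_rot: [-1.384, -0.002, -1.354]
wrist_force: [1.0, 0.0, -0.9]
finger_gap: 50.2
```

```bash
python3 - <<'E'
from h import *
wp([([x,y,275],down(a,t)) for x,y,a,t in ((555,40,-76,15),(560,80,-74,19),(565,120,-72,23),(570,160,-70,27),(575,200,-68,31))])
E
```

```text
t 3.97 grasp [549.3  12.1 275.1] gap 50.2 F [ 1.   0.  -0.9] j [-0.07  0.14  1.55  0.05  1.27  1.27]
[-26.0, 2.0, 13.0] [4.3, -1.5, 0.5] rows 0.7 maxdq 0.09 err 0.0000 [-0.03  0.11  1.59  0.08  1.19  1.28]
[-64.0, 4.0, 27.0] [8.3, -3.4, 1.0] rows 1.0 maxdq 0.08 err 0.0000 [0.04 0.09 1.63 0.09 1.1  1.3 ]
[-103.0, 7.0, 42.0] [12.3, -5.3, 1.7] rows 1.0 maxdq 0.09 err 0.0000 [0.11 0.08 1.66 0.09 1.01 1.33]
[-141.0, 9.0, 57.0] [16.3, -7.1, 2.6] rows 1.0 maxdq 0.09 err 0.0000 [0.17 0.08 1.68 0.1  0.92 1.36]
[-180.0, 11.0, 71.0] [20.3, -8.9, 3.5] rows 1.0 maxdq 0.09 err 0.0000 [0.24 0.08 1.69 0.1  0.83 1.38]
```

>>> servo_tool(
  commands=[
    {"dp": [-26,2,13],"turn": [4,-1.5,0.5]},
    {"dp": [-64,4,27],"turn": [8,-3.4,1]},
    {"dp": [-103,7,42],"turn": [12,-5,1.7]},
    {"dp": [-141,9,57],"turn": [16,-7,2.6]},
    {"dp": [-180,11,71],"turn": [20,-9,3.5]},
  ],
)

```text
clock: 4.38
eef_pos: [583.8, 205.9, 258.8]
eef_rot: [-1.031, -0.001, -1.184]
wrist_force: [0.8, -0.4, -0.4]
finger_gap: 50.0
```

```bash
python3 - <<'E'
from h import *
wp([([x,y,z],down(a,t)) for x,y,z,a,t in ((580,240,275,-66.5,33),(584,275,265,-65.5,35),(586,305,255,-65,35),(588,332,250,-64.7,35))])
E
```

```text
t 4.38 grasp [574.7 202.2 275.1] gap 50.0 F [ 0.8 -0.4 -0.4] j [0.25 0.08 1.69 0.1  0.83 1.38]
[-33.0, 10.0, 17.0] [2.1, -1.1, 0.8] rows 0.9 maxdq 0.06 err 0.0000 [0.31 0.11 1.67 0.08 0.78 1.43]
[-64.0, 27.0, 27.0] [4.1, -2.0, 1.3] rows 0.9 maxdq 0.07 err 0.0000 [0.37 0.14 1.67 0.05 0.72 1.48]
[-91.0, 42.0, 33.0] [4.1, -2.4, 1.6] rows 0.8 maxdq 0.06 err 0.0000 [0.42 0.19 1.65 0.01 0.7  1.55]
[-116.0, 53.0, 41.0] [4.1, -2.6, 1.8] rows 0.7 maxdq 0.06 err 0.0000 [ 0.47  0.22  1.61 -0.02  0.69  1.61]
```

>>> servo_tool(
  commands=[
    {"dp": [-33,10,17],"turn": [2,-1,0.8]},
    {"dp": [-64,27,27],"turn": [4,-2,1.3]},
    {"dp": [-91,42,33],"turn": [4,-2.4,1.6]},
    {"dp": [-116,53,41],"turn": [4,-2.6,1.8]},
    {"dp": [-116,53,41],"turn": [4,-2.6,1.8]},
  ],
)

```text
clock: 4.8
eef_pos: [596.8, 340.3, 232.1]
eef_rot: [-0.963, 0.001, -1.126]
wrist_force: [-0.4, -0.7, -1.4]
finger_gap: 50.5
```

```bash
python3 - <<'E'
from h import *
wp([([588,332,250],down(-64.7,35))])
from cell import manip
t=manip.camera("top");s=manip.camera("scene");w=manip.camera("wrist")
for n,c in dict(top=t,scene=s,wrist=w).items(): np.savez(n+"1.npz",**c)
a=cv2.resize(t["img"][100:270,40:200,::-1],None,fx=2.5,fy=2.5);b=cv2.resize(s["img"][100:270,240:400,::-1],None,fx=2.5,fy=2.5)
cv2.imwrite("pics/p3.png",np.hstack([a,b]));cv2.imwrite("pics/w3.png",w["img"][:,:,::-1])
E
```

```text
t 4.8 grasp [587.  335.6 247.7] gap 50.5 F [-0.4 -0.7 -1.4] j [ 0.47  0.23  1.61 -0.02  0.69  1.61]
[4.0, -2.0, 1.0] [0.2, 0.1, -0.2] rows 0.1 maxdq 0.01 err 0.0000 [ 0.47  0.22  1.61 -0.02  0.69  1.61]
```

View pics/p3.png

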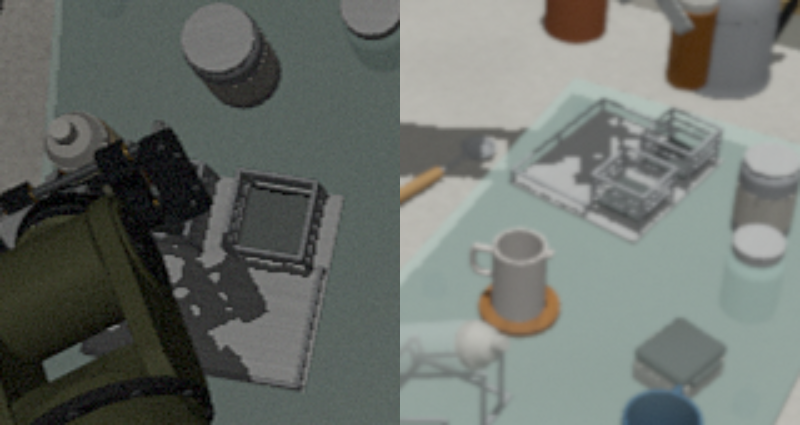

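View pics/w3.png

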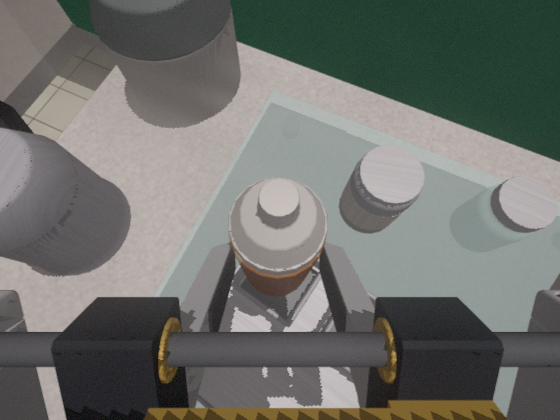

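```bash
python3 - <<'E'
from h import *
s=load("scene1");t=load("top1")
pts=[[590.6,337.3,163],[590.6,337.3,318]]
print("scene",proj(s,pts).round(1),"top",proj(t,pts).round(1))
cr=s["img"][60:160,300:420,::-1];cv2.imwrite("pics/s3.png",cv2.resize(cr,None,fx=6,fy=6,interpolation=cv2.INTER_CUBIC))
cr=t["img"][135:185,50:110,::-1];cv2.imwrite("pics/t3.png",np.clip(cv2.resize(cr,None,fx=10,fy=10,interpolation=cv2.INTER_CUBIC)*1.5,0,255).astype(np.uint8))
E
```

```text
scene [[353.7 132.5]
 [359.4  87.8]] top [[ 91.7 171.7]
 [ 65.6 152.4]]
```

View pics/s3.png

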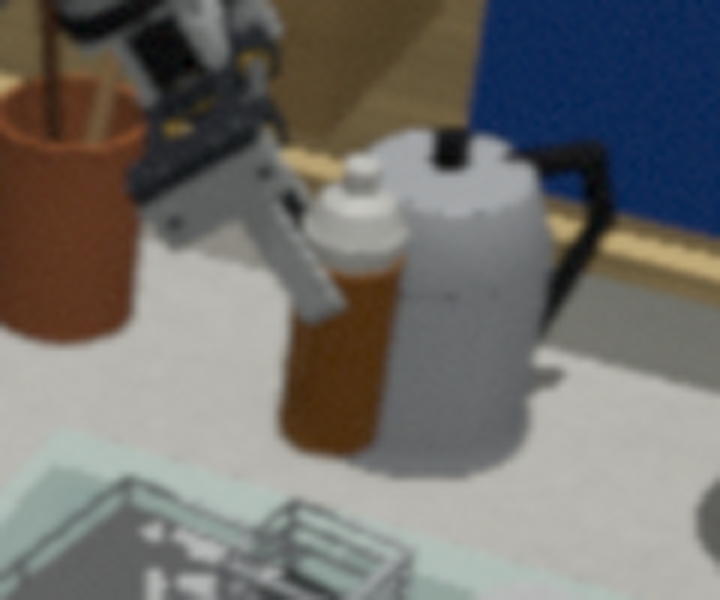

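View pics/t3.png

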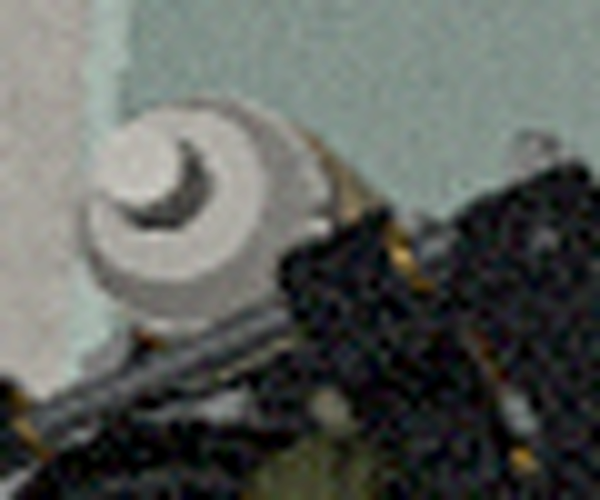

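```bash
python3 - <<'E'
from h import *
wp([([587,331.5,z],down(-64.7,35)) for z in (247,225,195,170,150,140)])
E
```

```text
t 4.95 grasp [587.8 331.9 249.7] gap 50.1 F [ 0.8 -0.2 -0.1] j [ 0.46  0.23  1.61 -0.02  0.69  1.61]
[0.0, 2.0, -2.0] [0.1, -0.0, -0.0] rows 0.1 maxdq 0.01 err 0.0000 [ 0.47  0.22  1.62 -0.02  0.69  1.61]
[0.0, 20.0, -15.0] [0.1, -0.0, -0.0] rows 0.5 maxdq 0.05 err 0.0000 [ 0.47  0.24  1.65 -0.02  0.64  1.61]
[0.0, 44.0, -32.0] [0.1, -0.0, -0.0] rows 0.7 maxdq 0.07 err 0.0000 [ 0.47  0.28  1.68 -0.03  0.57  1.61]
[0.0, 65.0, -46.0] [0.1, -0.0, -0.0] rows 0.6 maxdq 0.05 err 0.0000 [ 0.47  0.31  1.71 -0.03  0.52  1.61]
[0.0, 81.0, -58.0] [0.1, -0.0, -0.0] rows 0.5 maxdq 0.04 err 0.0000 [ 0.47  0.33  1.73 -0.03  0.47  1.62]
[0.0, 89.0, -64.0] [0.1, -0.0, -0.0] rows 0.2 maxdq 0.02 err 0.0000 [ 0.47  0.34  1.73 -0.03  0.45  1.62]
```

>>> servo_tool(
  commands=[
    {"dp": [0.5,12,-9],"turn": [0,0,0]},
    {"dp": [0.5,28,-20],"turn": [0,0,0]},
    {"dp": [0.5,44,-32],"turn": [0,0,0]},
    {"dp": [0.5,44,-32],"turn": [0,0,0]},
  ],
)

```text
clock: 5.28
eef_pos: [595.8, 333.7, 175.8]
eef_rot: [-0.967, 0.0, -1.13]
wrist_force: [-0.0, 0.1, -1.1]
finger_gap: 50.0
```

```bash
python3 - <<'E'
from h import *
from cell import manip
wp([([587,331,z],down(-64.7,35)) for z in (195,170,150,140)])
t=manip.camera("top");s=manip.camera("scene")
cr=s["img"][70:190,300:420,::-1];a=cv2.resize(cr,None,fx=4,fy=4,interpolation=cv2.INTER_CUBIC)
cr=t["img"][120:220,50:130,::-1];b=np.clip(cv2.resize(cr,None,fx=4.8,fy=4.8,interpolation=cv2.INTER_CUBIC)*1.5,0,255).astype(np.uint8)
b=cv2.resize(b,(320,480));a=cv2.resize(a,(480,480));cv2.imwrite("pics/p4.png",np.hstack([a,b]))
E
```

```text
t 5.28 grasp [586.  329.1 191.5] gap 50.0 F [-0.   0.1 -1.1] j [ 0.46  0.28  1.69 -0.02  0.57  1.61]
[-1.0, -2.0, 4.0] [0.4, -0.1, 0.0] rows 0.1 maxdq 0.0 err 0.0000 [ 0.46  0.28  1.68 -0.02  0.57  1.61]
[-1.0, 19.0, -11.0] [0.4, -0.1, 0.0] rows 0.6 maxdq 0.05 err 0.0000 [ 0.46  0.3   1.71 -0.03  0.52  1.61]
[-1.0, 35.0, -22.0] [0.4, -0.1, 0.0] rows 0.5 maxdq 0.04 err 0.0000 [ 0.46  0.33  1.73 -0.03  0.47  1.62]
[-1.0, 43.0, -28.0] [0.4, -0.1, 0.0] rows 0.2 maxdq 0.02 err 0.0000 [ 0.46  0.34  1.74 -0.03  0.45  1.62]
```

View pics/p4.png

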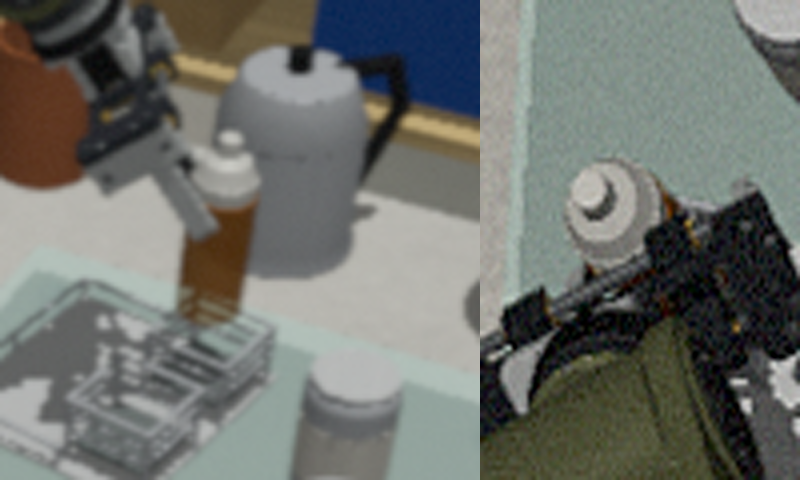

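>>> servo_tool(
  commands=[
    {"dp": [-1,6,-1],"turn": [0.2,0,0]},
    {"dp": [-1,16,-9],"turn": [0.4,0,0]},
    {"dp": [-1,28,-17],"turn": [0.4,0,0]},
    {"dp": [-1,35,-22],"turn": [0.4,0,0]},
    {"dp": [-1,35,-22],"turn": [0.4,0,0]},
  ],
)

```text
clock: 5.8
eef_pos: [598.3, 336.2, 137.8]
eef_rot: [-0.956, 0.001, -1.13]
wrist_force: [0.9, -0.2, -1.2]
finger_gap: 50.4
```

```bash
python3 - <<'E'
from h import *
wp([([587,331,z],down(-64.7,35)) for z in (148,144,142,140,138,136,134)])
E
```

```text
t 5.8 grasp [588.4 331.5 153.3] gap 50.4 F [ 0.9 -0.2 -1.2] j [ 0.46  0.33  1.72 -0.03  0.48  1.62]
[-0.0, 3.0, -4.0] [-0.2, -0.1, 0.0] rows 0.1 maxdq 0.01 err 0.0000 [ 0.46  0.33  1.73 -0.03  0.47  1.62]
[-0.0, 7.0, -7.0] [-0.2, -0.1, 0.0] rows 0.1 maxdq 0.01 err 0.0000 [ 0.46  0.34  1.73 -0.03  0.46  1.62]
[-0.0, 8.0, -8.0] [-0.2, -0.1, 0.0] rows 0.0 maxdq 0.0 err 0.0000 [ 0.46  0.34  1.73 -0.03  0.46  1.62]
[-0.0, 10.0, -9.0] [-0.2, -0.1, 0.0] rows 0.0 maxdq 0.0 err 0.0000 [ 0.46  0.34  1.74 -0.03  0.45  1.62]
[-0.0, 12.0, -10.0] [-0.2, -0.1, 0.0] rows 0.0 maxdq 0.0 err 0.0000 [ 0.46  0.35  1.74 -0.03  0.45  1.62]
[-0.0, 13.0, -11.0] [-0.2, -0.1, 0.0] rows 0.0 maxdq 0.0 err 0.0000 [ 0.46  0.35  1.74 -0.03  0.44  1.62]
[-0.0, 15.0, -12.0] [-0.2, -0.1, 0.0] rows 0.0 maxdq 0.0 err 0.0000 [ 0.46  0.35  1.74 -0.03  0.44  1.62]
```

>>> servo_tool(
  commands=[
    {"dp": [0,2,-2],"turn": [0,0,0]},
    {"dp": [0,4,-5],"turn": [0,0,0]},
    {"dp": [0,6,-6],"turn": [0,0,0]},
    {"dp": [0,6,-6],"turn": [0,0,0]},
  ],
)

```text
clock: 6.13
eef_pos: [597.0, 335.6, 129.4]
eef_rot: [-0.956, 0.001, -1.13]
wrist_force: [-0.1, -0.6, -1.4]
finger_gap: 50.1
```

>>> servo_tool(
  commands=[
    {"dp": [0,1.6,-1.1],"turn": [0,0,0]},
    {"dp": [0,2.4,-1.7],"turn": [0,0,0]},
    {"dp": [0,2.4,-1.7],"turn": [0,0,0]},
  ],
)

```text
clock: 6.38
eef_pos: [597.0, 335.6, 126.4]
eef_rot: [-0.956, 0.001, -1.13]
wrist_force: [-0.4, 0.5, -0.8]
finger_gap: 50.3
```

>>> servo_tool(
  commands=[
    {"dp": [0,0.8,-0.6],"turn": [0,0,0]},
    {"dp": [0,1.6,-1.2],"turn": [0,0,0]},
    {"dp": [0,1.6,-1.2],"turn": [0,0,0]},
  ],
)

```text
clock: 6.63
eef_pos: [596.9, 335.5, 124.1]
eef_rot: [-0.956, 0.001, -1.13]
wrist_force: [-0.0, 0.4, -0.6]
finger_gap: 50.2
```

>>> servo_tool(
  commands=[
    {"dp": [0,0.6,-0.4],"turn": [0,0,0]},
    {"dp": [0,1.2,-0.9],"turn": [0,0,0]},
    {"dp": [0,1.2,-0.9],"turn": [0,0,0]},
  ],
)

```text
clock: 6.88
eef_pos: [596.8, 335.5, 122.4]
eef_rot: [-0.957, 0.001, -1.13]
wrist_force: [0.3, -0.1, -0.7]
finger_gap: 50.1
```

>>> servo_tool(
  commands=[
    {"dp": [0,0.6,-0.4],"turn": [0,0,0]},
    {"dp": [0,1.2,-0.9],"turn": [0,0,0]},
    {"dp": [0,1.2,-0.9],"turn": [0,0,0]},
  ],
)

```text
clock: 7.13
eef_pos: [596.6, 335.4, 120.7]
eef_rot: [-0.957, 0.001, -1.13]
wrist_force: [-0.3, -0.3, -1.0]
finger_gap: 50.1
```

>>> servo_tool(
  commands=[
    {"dp": [0,0.6,-0.4],"turn": [0,0,0]},
    {"dp": [0,1.2,-0.9],"turn": [0,0,0]},
    {"dp": [0,1.2,-0.9],"turn": [0,0,0]},
  ],
)

```text
clock: 7.38
eef_pos: [596.6, 335.4, 119.0]
eef_rot: [-0.957, 0.001, -1.13]
wrist_force: [0.7, -0.1, -1.0]
finger_gap: 50.0
```

>>> servo_tool(
  commands=[
    {"dp": [0,0.6,-0.4],"turn": [0,0,0]},
    {"dp": [0,1.2,-0.9],"turn": [0,0,0]},
    {"dp": [0,1.2,-0.9],"turn": [0,0,0]},
  ],
)

```text
clock: 7.63
eef_pos: [596.4, 335.3, 117.3]
eef_rot: [-0.957, 0.001, -1.13]
wrist_force: [-0.1, -0.7, -0.4]
finger_gap: 50.2
```

>>> servo_tool(
  commands=[
    {"dp": [0,0.6,-0.4],"turn": [0,0,0]},
    {"dp": [0,1.2,-0.9],"turn": [0,0,0]},
    {"dp": [0,1.2,-0.9],"turn": [0,0,0]},
  ],
)

```text
clock: 7.88
eef_pos: [596.3, 335.3, 115.6]
eef_rot: [-0.958, 0.001, -1.13]
wrist_force: [1.3, -0.1, -1.6]
finger_gap: 50.2
```

```bash
python3 - <<'E'
from h import *
from cell import manip
wp([([587,331,z],down(-64.7,35)) for z in (134,)])
s=manip.camera("scene")
a=cv2.resize(s["img"][70:190,300:420,::-1],None,fx=5,fy=5,interpolation=cv2.INTER_CUBIC)
cv2.imwrite("pics/p5.png",a)
pts=[[590.6,335,51],[590.6,335,206]];print(proj(s,pts))
E
```

```text
t 7.88 grasp [586.5 330.6 131.2] gap 50.2 F [ 1.3 -0.1 -1.6] j [ 0.46  0.35  1.75 -0.03  0.43  1.62]
[-0.0, -2.0, 2.0] [-0.1, -0.1, 0.0] rows 0.1 maxdq 0.01 err 0.0000 [ 0.46  0.35  1.74 -0.03  0.44  1.62]
[[349.70400835 161.62912409]
 [354.91704146 121.02079729]]
```

View pics/p5.png

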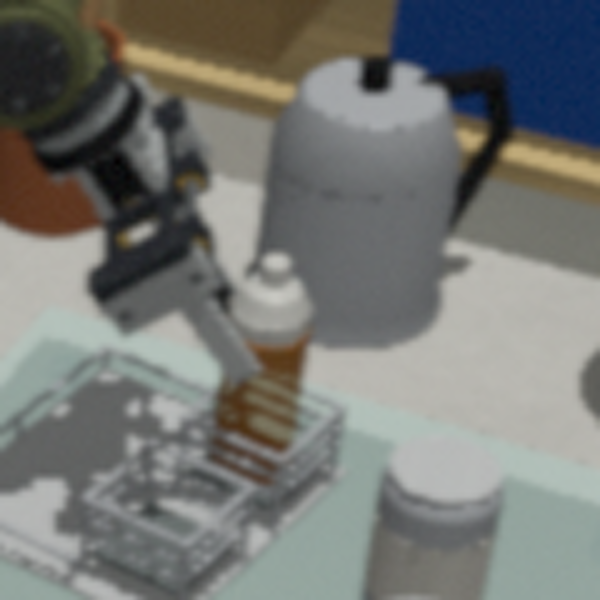

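>>> servo_tool(
  commands=[
    {"dp": [0,0.6,-0.4],"turn": [0,0,0]},
    {"dp": [0,1.2,-0.9],"turn": [0,0,0]},
    {"dp": [0,1.2,-0.9],"turn": [0,0,0]},
  ],
)

```text
clock: 8.18
eef_pos: [597.1, 335.7, 115.6]
eef_rot: [-0.955, 0.001, -1.13]
wrist_force: [-1.2, 0.2, 5.7]
finger_gap: 50.6
```

>>> servo_tool(
  commands=[
    {"dp": [0,0.6,-0.4],"turn": [0,0,0]},
    {"dp": [0,1.2,-0.9],"turn": [0,0,0]},
    {"dp": [0,1.2,-0.9],"turn": [0,0,0]},
  ],
)

```text
clock: 8.43
eef_pos: [597.9, 336.2, 115.7]
eef_rot: [-0.951, 0.001, -1.13]
wrist_force: [-3.3, -1.2, 9.6]
finger_gap: 50.5
```

>>> servo_tool(
  commands=[
    {"dp": [0,0.6,-0.4],"turn": [0,0,0]},
    {"dp": [0,1.2,-0.9],"turn": [0,0,0]},
    {"dp": [0,1.2,-0.9],"turn": [0,0,0]},
  ],
)

```text
clock: 8.68
eef_pos: [598.8, 336.7, 116.0]
eef_rot: [-0.947, 0.001, -1.13]
wrist_force: [-3.7, -2.3, 10.9]
finger_gap: 50.4
```

>>> servo_tool(
  commands=[
    {"dp": [0,-1,0.6],"turn": [-0.2,0,0]},
    {"dp": [0,-1.6,0.6],"turn": [-0.4,0,0]},
    {"dp": [0,-1.6,0.6],"turn": [-0.4,0,0]},
  ],
)

```text
clock: 8.93
eef_pos: [598.2, 336.3, 117.3]
eef_rot: [-0.955, 0.001, -1.13]
wrist_force: [0.1, -0.0, -1.2]
finger_gap: 50.2
```

>>> servo_tool(
  commands=[
    {"dp": [0,0.6,-0.5],"turn": [0,0,0]},
    {"dp": [0,1,-1],"turn": [0,0,0]},
    {"dp": [0,1,-1],"turn": [0,0,0]},
  ],
)

```text
clock: 9.18
eef_pos: [597.8, 336.2, 115.6]
eef_rot: [-0.956, 0.001, -1.13]
wrist_force: [0.5, -0.2, 0.0]
finger_gap: 50.0
```

>>> servo_tool(
  commands=[
    {"dp": [0,0.4,-0.4],"turn": [0,0,0]},
    {"dp": [0,0.6,-0.6],"turn": [0,0,0]},
    {"dp": [0,0.6,-0.6],"turn": [0,0,0]},
  ],
)

```text
clock: 9.43
eef_pos: [598.2, 336.4, 115.5]
eef_rot: [-0.954, 0.001, -1.13]
wrist_force: [-1.3, 0.3, 4.8]
finger_gap: 50.4
```

Touch felt (about 5 N). Opening gently.

>>> servo_tool(
  commands=[
    {"dp": [0,0,0],"turn": [0,0,0]},
    {"dp": [0,0,0],"turn": [0,0,0]},
    {"dp": [0,0,0],"turn": [0,0,0]},
    {"dp": [0,0,0],"turn": [0,0,0]},
    {"dp": [0,0,0],"turn": [0,0,0]},
  ],
  grip=-0.7,
)

```text
clock: 9.85
eef_pos: [598.1, 336.3, 115.3]
eef_rot: [-0.955, 0.001, -1.13]
wrist_force: [-0.2, 0.1, -0.1]
finger_gap: 78.7
```

```bash
python3 - <<'E'
from h import *
from cell import manip
wp([([587,331,z],down(-64.7,35)) for z in (134,)])
s=manip.camera("scene");w=manip.camera("wrist")
a=cv2.resize(s["img"][70:190,300:420,::-1],None,fx=3.5,fy=3.5,interpolation=cv2.INTER_CUBIC)
b=cv2.resize(w["img"][:,100:460,::-1],(360,420))
cv2.imwrite("pics/p6.png",np.hstack([a,b]))
E
```

```text
t 9.85 grasp [588.1 331.6 130.8] gap 78.7 F [-0.2  0.1 -0.1] j [ 0.46  0.36  1.74 -0.03  0.43  1.62]
[0.0, -3.0, 1.0] [-0.3, -0.1, -0.0] rows 0.1 maxdq 0.01 err 0.0000 [ 0.46  0.35  1.74 -0.03  0.44  1.62]
```

View pics/p6.png

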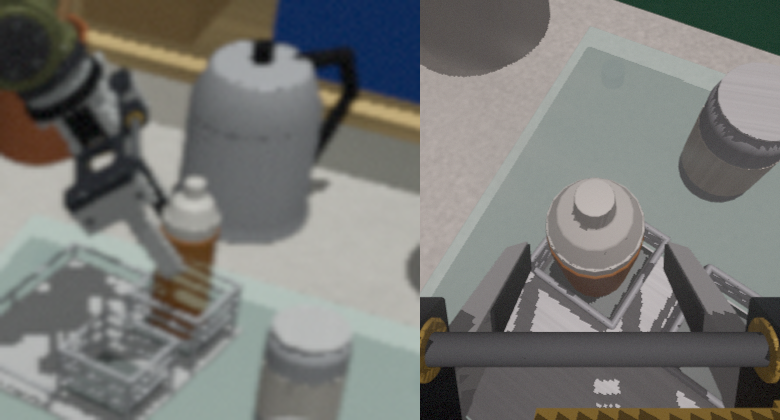

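>>> servo_tool(
  commands=[
    {"dp": [0,-15,0],"turn": [0,0,0]},
    {"dp": [0,-45,0],"turn": [0,0,0]},
    {"dp": [0,-85,0],"turn": [0,0,0]},
    {"dp": [0,-125,0],"turn": [-3,0,0]},
    {"dp": [10,-160,0],"turn": [-10,0,0]},
  ],
)

```text
clock: 10.37
eef_pos: [519.4, 291.1, 242.0]
eef_rot: [-1.105, 0.0, -1.129]
wrist_force: [0.2, -1.6, -0.0]
finger_gap: 80.0
```

```bash
python3 - <<'E'
from h import *
from cell import manip
t=manip.camera("top");np.savez("top2.npz",**t)
cv2.imwrite("pics/p7.png",np.clip(cv2.resize(t["img"][110:270,50:260,::-1],None,fx=3.5,fy=3.5,interpolation=cv2.INTER_CUBIC)*1.4,0,255).astype(np.uint8))
wp([([x,y,270],down(a,ti)) for x,y,a,ti in ((525,250,-66,20),(530,210,-68,14),(535,170,-70,8),(535,130,-73,2),(535,90,-76,-5))])
E
```

```text
t 10.42 grasp [512.1 286.  264.9] gap 79.8 F [-0.5 -1.2  5.5] j [ 0.45  0.08  1.7  -0.    0.91  1.58]
[38.0, -6.0, -3.0] [-6.2, 1.2, -0.5] rows 0.9 maxdq 0.15 err 0.0000 [0.37 0.12 1.61 0.02 1.06 1.52]
[77.0, -12.0, -16.0] [-12.2, 3.1, -1.1] rows 1.0 maxdq 0.13 err 0.0000 [0.3  0.15 1.56 0.02 1.19 1.48]
[115.0, -18.0, -30.0] [-18.2, 5.1, -1.6] rows 1.0 maxdq 0.12 err 0.0000 [0.23 0.19 1.49 0.02 1.32 1.45]
[151.0, -27.0, -47.0] [-24.2, 8.1, -2.0] rows 1.0 maxdq 0.12 err 0.0000 [0.17 0.23 1.44 0.   1.43 1.44]
[187.0, -35.0, -64.0] [-31.1, 11.2, -2.1] rows 1.1 maxdq 0.13 err 0.0000 [ 0.11  0.3   1.37 -0.01  1.57  1.43]
```

View pics/p7.png

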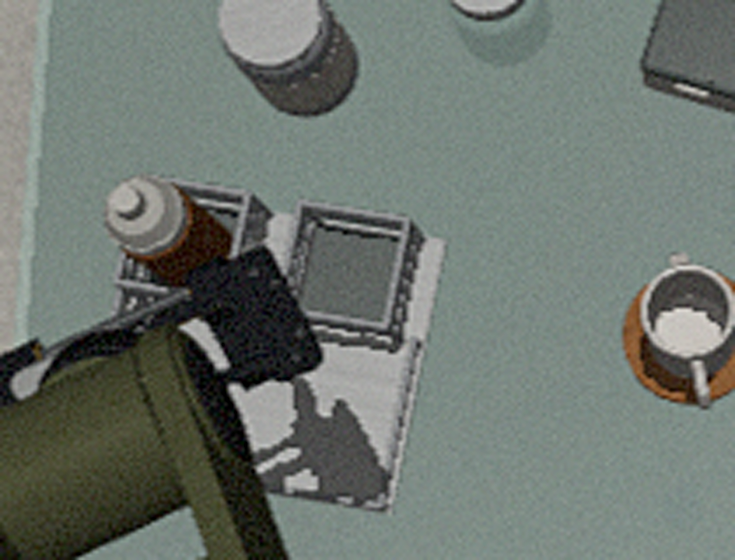

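>>> servo_tool(
  commands=[
    {"dp": [38,-6,-3],"turn": [-6,1,-0.5]},
    {"dp": [77,-12,-16],"turn": [-12,3,-1]},
    {"dp": [115,-18,-30],"turn": [-18,5,-1.6]},
    {"dp": [151,-27,-47],"turn": [-24,8,-2]},
    {"dp": [187,-35,-64],"turn": [-31,11,-2]},
  ],
  grip=-1,
)

```text
clock: 10.83
eef_pos: [533.6, 87.8, 251.8]
eef_rot: [-1.651, 0.002, -1.322]
wrist_force: [-0.1, -0.1, 0.8]
finger_gap: 94.0
```

```bash
python3 - <<'E'
from h import *
c=load("top2");print("amber spout top at",ray(c,(87.1,166.6),201).round(1))
wp([([x,y,z],down(a,ti)) for x,y,z,a,ti in ((540,50,270,-79,-10),(545,10,270,-82,-14),(550,-30,265,-85,-19),(555,-70,255,-88,-23),(560,-110,245,-90,-25),(570,-145,225,-91,-25),(574,-169,200,-91.3,-25))])
E
```

```text
amber spout top at [592.5 334.9 201. ]
t 10.83 grasp [535.1  88.1 270.8] gap 94.0 F [-0.1 -0.1  0.8] j [ 0.1   0.29  1.37 -0.01  1.56  1.42]
[38.0, 1.0, -6.0] [-5.4, 3.3, 0.3] rows 0.9 maxdq 0.1 err 0.0000 [ 0.04  0.35  1.3  -0.03  1.66  1.42]
[78.0, 1.0, -13.0] [-9.4, 6.2, 0.9] rows 1.0 maxdq 0.08 err 0.0000 [-0.03  0.4   1.24 -0.04  1.74  1.4 ]
[117.0, 6.0, -19.0] [-14.3, 9.1, 1.8] rows 1.0 maxdq 0.09 err 0.0000 [-0.09  0.48  1.16 -0.06  1.83  1.39]
[157.0, 16.0, -24.0] [-18.3, 12.0, 2.9] rows 1.0 maxdq 0.07 err 0.0000 [-0.15  0.55  1.09 -0.08  1.89  1.37]
[196.0, 26.0, -29.0] [-20.3, 13.9, 3.6] rows 1.0 maxdq 0.06 err 0.0000 [-0.21  0.61  1.04 -0.1   1.92  1.34]
[232.0, 46.0, -26.0] [-20.2, 14.9, 3.8] rows 1.0 maxdq 0.05 err 0.0000 [-0.26  0.66  1.   -0.11  1.91  1.31]
[257.0, 71.0, -26.0] [-20.2, 15.2, 3.9] rows 0.8 maxdq 0.04 err 0.0000 [-0.29  0.7   1.   -0.12  1.87  1.29]
```

>>> servo_tool(
  commands=[
    {"dp": [38,1,-6],"turn": [-5.4,3,0.3]},
    {"dp": [78,1,-13],"turn": [-9.4,6,1]},
    {"dp": [117,6,-19],"turn": [-14.3,9,1.8]},
    {"dp": [157,16,-24],"turn": [-18.3,12,2.9]},
    {"dp": [196,26,-29],"turn": [-20.3,14,3.6]},
  ],
)

```text
clock: 11.25
eef_pos: [552.1, -111.9, 226.4]
eef_rot: [-2.012, -0.0, -1.576]
wrist_force: [1.2, 0.4, 0.5]
finger_gap: 94.2
```

```bash
python3 - <<'E'
from h import *
R=down(-91.3,-25);d=R.apply([0,1,0]);g=np.array([536.3,-170,113])
wp([([570,-145,225],R),(g-80*d,R),(g-50*d,R),(g-25*d,R)])
E
```

```text
t 11.25 grasp [ 560.2 -111.9  243.5] gap 94.2 F [1.2 0.4 0.5] j [-0.22  0.61  1.03 -0.1   1.93  1.34]
[33.0, 13.0, 17.0] [0.3, 0.9, 0.4] rows 0.9 maxdq 0.05 err 0.0000 [-0.26  0.66  1.   -0.11  1.91  1.32]
[59.0, 48.0, 34.0] [0.3, 0.9, 0.4] rows 1.1 maxdq 0.07 err 0.0000 [-0.3   0.7   1.03 -0.12  1.84  1.29]
[58.0, 78.0, 34.0] [0.3, 0.9, 0.4] rows 0.7 maxdq 0.08 err 0.0000 [-0.3   0.69  1.11 -0.12  1.77  1.29]
[58.0, 103.0, 34.0] [0.3, 0.9, 0.4] rows 0.6 maxdq 0.06 err 0.0000 [-0.31  0.68  1.17 -0.12  1.71  1.29]
```

>>> servo_tool(
  commands=[
    {"dp": [33,10,17],"turn": [0.3,0.9,0.4]},
    {"dp": [59,35,34],"turn": [0.3,0.9,0.4]},
    {"dp": [58,70,34],"turn": [0.3,0.9,0.4]},
    {"dp": [58,100,34],"turn": [0.3,0.9,0.4]},
    {"dp": [58,100,34],"turn": [0.3,0.9,0.4]},
  ],
)

```text
clock: 11.67
eef_pos: [536.3, -169.6, 115.7]
eef_rot: [-2.016, 0.002, -1.594]
wrist_force: [0.3, 0.2, -0.5]
finger_gap: 93.9
```

```bash
python3 - <<'E'
from h import *
R=down(-91.3,-25)
wp([([536.3,-170,113],R)])
from cell import manip
c=manip.camera("wrist"); cv2.imwrite("pics/w8.png",c["img"][:,:,::-1])
E
```

```text
t 11.67 grasp [ 544.5 -169.9  132.9] gap 93.9 F [ 0.3  0.2 -0.5] j [-0.31  0.68  1.18 -0.12  1.71  1.29]
[0.0, 21.0, 1.0] [0.5, 0.0, -0.1] rows 0.5 maxdq 0.06 err 0.0000 [-0.31  0.68  1.23 -0.12  1.65  1.3 ]
```

View pics/w8.png

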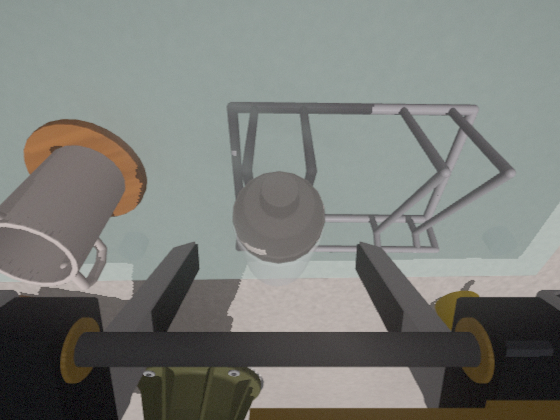

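>>> servo_tool(
  commands=[
    {"dp": [1,12,0.5],"turn": [0.3,0,0]},
    {"dp": [1,22,1],"turn": [0.3,0,0]},
    {"dp": [1,22,1],"turn": [0.3,0,0]},
  ],
)

```text
clock: 11.97
eef_pos: [530.1, -170.3, 99.1]
eef_rot: [-2.007, 0.001, -1.593]
wrist_force: [-0.6, 0.5, -0.2]
finger_gap: 93.8
```

>>> servo_tool(
  commands=[
    {"dp": [0,0,0],"turn": [0,0,0]},
    {"dp": [0,0,0],"turn": [0,0,0]},
    {"dp": [0,0,0],"turn": [0,0,0]},
    {"dp": [0,0,0],"turn": [0,0,0]},
    {"dp": [0,0,0],"turn": [0,0,0]},
  ],
  grip=1,
  force=25,
)

```text
clock: 12.38
eef_pos: [530.4, -170.3, 99.5]
eef_rot: [-2.006, 0.001, -1.593]
wrist_force: [-0.0, -0.3, -0.3]
finger_gap: 63.8
```

>>> servo_tool(
  commands=[
    {"dp": [0,0,0],"turn": [0,0,0]},
    {"dp": [0,0,0],"turn": [0,0,0]},
    {"dp": [0,0,0],"turn": [0,0,0]},
    {"dp": [0,0,0],"turn": [0,0,0]},
  ],
)

```text
clock: 12.72
eef_pos: [530.5, -170.2, 99.6]
eef_rot: [-2.006, 0.001, -1.593]
wrist_force: [1.5, 0.4, 0.1]
finger_gap: 51.4
```

```bash
python3 - <<'E'
from h import *
R=down(-91.3,-25)
wp([([538,-170,122],R),([544,-170,137],R),([550,-169,165],down(-91,-24)),([550,-165,200],down(-90,-22)),([550,-155,235],down(-89,-19))])
E
```

```text
t 12.72 grasp [ 538.5 -170.4  116.8] gap 51.4 F [1.5 0.4 0.1] j [-0.31  0.68  1.22 -0.12  1.66  1.29]
[-0.0, -5.0, -3.0] [-0.1, 0.0, -0.0] rows 0.1 maxdq 0.01 err 0.0000 [-0.31  0.67  1.22 -0.12  1.67  1.3 ]
[-1.0, -21.0, -4.0] [-0.1, 0.0, -0.0] rows 0.4 maxdq 0.04 err 0.0000 [-0.31  0.67  1.18 -0.12  1.71  1.29]
[-2.0, -49.0, -10.0] [0.9, -0.2, -0.2] rows 0.7 maxdq 0.04 err 0.0000 [-0.31  0.65  1.15 -0.12  1.75  1.29]
[-6.0, -80.0, -24.0] [2.9, -1.1, -0.6] rows 0.8 maxdq 0.05 err 0.0000 [-0.3   0.6   1.14 -0.11  1.77  1.27]
[-15.0, -112.0, -38.0] [5.9, -2.1, -0.9] rows 0.9 maxdq 0.06 err 0.0000 [-0.29  0.54  1.14 -0.1   1.78  1.26]
```

>>> servo_tool(
  commands=[
    {"dp": [0,-5,-2],"turn": [0,0,0]},
    {"dp": [-1,-21,-4],"turn": [0,0,0]},
    {"dp": [-2,-49,-10],"turn": [1,0,0]},
    {"dp": [-6,-80,-24],"turn": [3,-1,-0.6]},
    {"dp": [-15,-112,-38],"turn": [6,-2,-1]},
  ],
)

```text
clock: 13.13
eef_pos: [543.3, -155.9, 217.4]
eef_rot: [-1.902, -0.002, -1.554]
wrist_force: [0.5, -0.3, -1.9]
finger_gap: 51.2
```

```bash
python3 - <<'E'
from h import *
wp([([x,y,z],down(a,t)) for x,y,z,a,t in ((550,-135,260,-88,-15),(550,-100,275,-86,-11),(550,-60,280,-84,-7),(550,-20,280,-82,-2),(550,20,280,-80,3))])
E
```

```text
t 13.13 grasp [ 549.5 -155.8  235.4] gap 51.2 F [ 0.5 -0.3 -1.9] j [-0.29  0.54  1.14 -0.1   1.78  1.26]
[-21.0, -24.0, -6.0] [4.0, -1.0, -0.2] rows 0.8 maxdq 0.07 err 0.0000 [-0.27  0.47  1.17 -0.08  1.75  1.26]
[-56.0, -38.0, -9.0] [8.0, -3.0, -0.7] rows 0.9 maxdq 0.07 err 0.0000 [-0.22  0.4   1.23 -0.05  1.7   1.28]
[-96.0, -43.0, -9.0] [12.0, -4.9, -1.0] rows 1.0 maxdq 0.07 err 0.0000 [-0.16  0.34  1.29 -0.03  1.63  1.31]
[-136.0, -44.0, -6.0] [17.0, -7.0, -1.2] rows 1.0 maxdq 0.1 err 0.0000 [-0.1   0.27  1.37 -0.01  1.53  1.33]
[-176.0, -45.0, -4.0] [22.0, -9.0, -1.2] rows 1.0 maxdq 0.1 err 0.0000 [-0.04  0.22  1.44  0.01  1.44  1.36]
```

>>> servo_tool(
  commands=[
    {"dp": [-21,-24,-6],"turn": [4,-1,0]},
    {"dp": [-56,-38,-9],"turn": [8,-3,-0.7]},
    {"dp": [-96,-43,-9],"turn": [12,-5,-1]},
    {"dp": [-136,-44,-6],"turn": [17,-7,-1.2]},
    {"dp": [-176,-45,-4],"turn": [22,-9,-1.2]},
  ],
)

```text
clock: 13.55
eef_pos: [551.1, 22.1, 262.0]
eef_rot: [-1.512, -0.001, -1.395]
wrist_force: [1.4, 1.4, -2.0]
finger_gap: 51.3
```

```bash
python3 - <<'E'
from h import *
wp([([x,y,z],down(a,t)) for x,y,z,a,t in ((553,55,278,-79,9),(556,95,274,-77,15),(559,130,268,-76,21),(563,165,262,-75,26),(567,195,255,-74,31),(570,215,250,-73.5,35),(570.5,222.5,250,-73,35))])
E
```

```text
t 13.55 grasp [550.   21.9 281. ] gap 51.3 F [ 1.4  1.4 -2. ] j [-0.03  0.22  1.44  0.01  1.43  1.36]
[-32.0, 3.0, 10.0] [5.7, -0.9, 0.1] rows 0.8 maxdq 0.12 err 0.0000 [0.02 0.17 1.51 0.03 1.31 1.39]
[-71.0, 8.0, 22.0] [11.7, -2.9, 0.5] rows 1.0 maxdq 0.13 err 0.0000 [0.09 0.13 1.58 0.04 1.18 1.42]
[-105.0, 14.0, 33.0] [17.6, -3.8, 0.9] rows 0.9 maxdq 0.14 err 0.0000 [0.15 0.09 1.65 0.04 1.03 1.46]
[-139.0, 20.0, 44.0] [22.6, -4.8, 1.3] rows 0.9 maxdq 0.13 err 0.0000 [0.21 0.08 1.7  0.03 0.91 1.51]
[-168.0, 26.0, 54.0] [27.6, -5.7, 1.8] rows 0.8 maxdq 0.13 err 0.0000 [0.27 0.08 1.75 0.01 0.78 1.55]
[-188.0, 31.0, 61.0] [31.6, -6.1, 2.2] rows 0.6 maxdq 0.11 err 0.0000 [ 0.31  0.08  1.78 -0.02  0.67  1.6 ]
[-195.0, 31.0, 63.0] [31.6, -6.6, 2.4] rows 0.2 maxdq 0.01 err 0.0000 [ 0.32  0.08  1.78 -0.02  0.67  1.6 ]
```

>>> servo_tool(
  commands=[
    {"dp": [-32,3,10],"turn": [5.7,-1,0]},
    {"dp": [-71,8,22],"turn": [11.7,-3,0.5]},
    {"dp": [-105,14,33],"turn": [17.6,-4,0.9]},
    {"dp": [-139,20,44],"turn": [22.6,-5,1.3]},
    {"dp": [-168,26,54],"turn": [27.6,-5.7,1.8]},
  ],
)

```text
clock: 13.97
eef_pos: [575.8, 199.3, 240.0]
eef_rot: [-1.025, 0.0, -1.29]
wrist_force: [1.0, -0.6, -1.1]
finger_gap: 51.4
```

```bash
python3 - <<'E'
from h import *
wp([([573,223,250],down(-73,35))])
E
```

```text
t 13.97 grasp [566.3 196.6 256.2] gap 51.4 F [ 1.  -0.6 -1.1] j [0.27 0.07 1.75 0.01 0.77 1.56]
[-24.0, 12.0, 10.0] [3.7, -0.8, 0.5] rows 0.7 maxdq 0.1 err 0.0000 [ 0.32  0.09  1.77 -0.02  0.67  1.6 ]
```

>>> servo_tool(
  commands=[
    {"dp": [-14,6,6],"turn": [2,-0.4,0]},
    {"dp": [-24,12,10],"turn": [3.7,-0.8,0.5]},
    {"dp": [-24,12,10],"turn": [3.7,-0.8,0.5]},
    {"dp": [-24,12,10],"turn": [3.7,-0.8,0.5]},
  ],
)

```text
clock: 14.3
eef_pos: [582.9, 226.4, 234.8]
eef_rot: [-0.962, -0.0, -1.273]
wrist_force: [0.6, -0.0, -1.5]
finger_gap: 51.5
```

```bash
python3 - <<'E'
from h import *
from cell import manip
wp([([573,223,z],down(-73,35)) for z in (250,225,195)])
t=manip.camera("top");s=manip.camera("scene")
np.savez("top3.npz",**t);np.savez("scene3.npz",**s)
g=[574,223.3];pts=[[*g,166],[*g,321]];print("scene",proj(s,pts).round(1),"top",proj(t,pts).round(1))
cv2.imwrite("pics/s9.png",cv2.resize(s["img"][60:160,290:410,::-1],None,fx=5,fy=5,interpolation=cv2.INTER_CUBIC))
cv2.imwrite("pics/t9.png",np.clip(cv2.resize(t["img"][130:200,60:160,::-1],None,fx=7,fy=7,interpolation=cv2.INTER_CUBIC)*1.5,0,255).astype(np.uint8))
E
```

```text
t 14.3 grasp [572.5 223.2 250.4] gap 51.5 F [ 0.6 -0.  -1.5] j [ 0.32  0.09  1.77 -0.02  0.68  1.6 ]
[0.0, 1.0, 0.0] [0.1, 0.1, -0.0] rows 0.0 maxdq 0.0 err 0.0000 [ 0.32  0.09  1.77 -0.02  0.67  1.6 ]
[0.0, 21.0, -14.0] [0.1, 0.1, -0.0] rows 0.6 maxdq 0.06 err 0.0000 [ 0.32  0.11  1.8  -0.02  0.61  1.6 ]
[0.0, 46.0, -31.0] [0.1, 0.1, -0.0] rows 0.7 maxdq 0.07 err 0.0000 [ 0.32  0.15  1.84 -0.02  0.54  1.61]
scene [[334.2 148.5]
 [338.8 102.8]] top [[142.2 178.7]
 [123.5 160.3]]
```

View pics/s9.png

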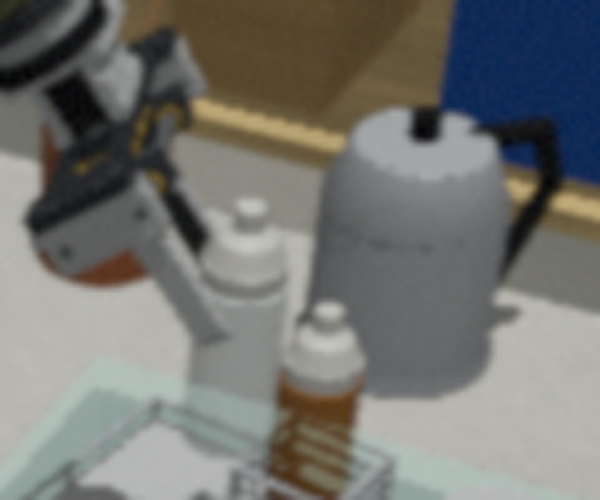

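View pics/t9.png

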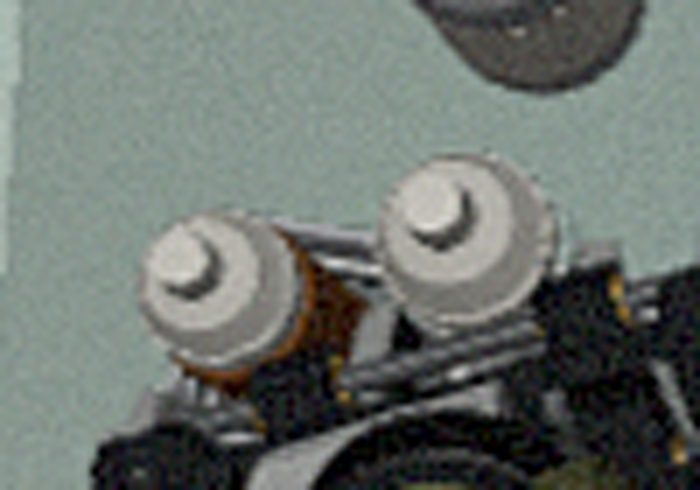

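>>> servo_tool(
  commands=[
    {"dp": [0,10,-8],"turn": [0,0,0]},
    {"dp": [0,28,-20],"turn": [0,0,0]},
    {"dp": [0,44,-31],"turn": [0,0,0]},
    {"dp": [0,56,-40],"turn": [0,0,0]},
    {"dp": [0,56,-40],"turn": [0,0,0]},
  ],
)

```text
clock: 14.82
eef_pos: [581.9, 224.1, 163.6]
eef_rot: [-0.966, -0.0, -1.276]
wrist_force: [-0.1, -0.9, -2.3]
finger_gap: 51.3
```

```bash
python3 - <<'E'
from h import *
from cell import manip
wp([([572,223,z],down(-73,35)) for z in (180,160,145,140)])
t=manip.camera("top")
cv2.imwrite("pics/t10.png",np.clip(cv2.resize(t["img"][130:200,60:160,::-1],None,fx=7,fy=7,interpolation=cv2.INTER_CUBIC)*1.5,0,255).astype(np.uint8))
E
```

```text
t 14.82 grasp [571.6 221.  179.3] gap 51.3 F [-0.1 -0.9 -2.3] j [ 0.31  0.16  1.86 -0.02  0.51  1.61]
[-2.0, -0.0, 1.0] [0.3, -0.1, 0.1] rows 0.1 maxdq 0.01 err 0.0000 [ 0.32  0.16  1.86 -0.02  0.51  1.61]
[-2.0, 16.0, -10.0] [0.3, -0.1, 0.1] rows 0.5 maxdq 0.05 err 0.0000 [ 0.32  0.19  1.88 -0.03  0.46  1.61]
[-2.0, 29.0, -19.0] [0.3, -0.1, 0.1] rows 0.4 maxdq 0.04 err 0.0000 [ 0.32  0.21  1.89 -0.03  0.42  1.61]
[-2.0, 33.0, -21.0] [0.3, -0.1, 0.1] rows 0.1 maxdq 0.01 err 0.0000 [ 0.32  0.22  1.9  -0.03  0.41  1.62]
```

View pics/t10.png

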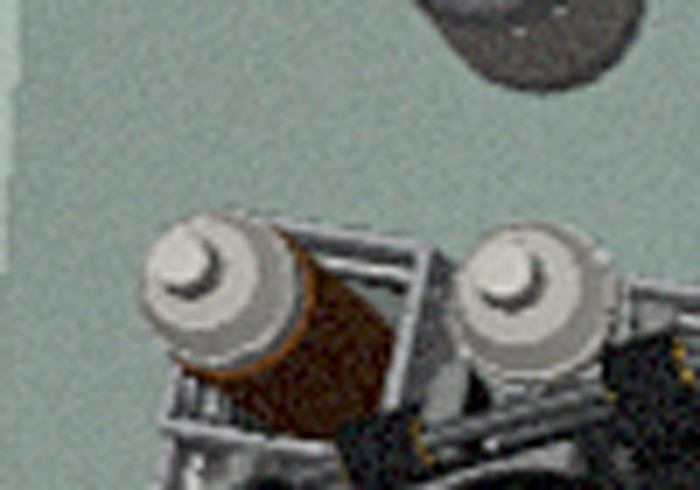

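>>> servo_tool(
  commands=[
    {"dp": [-2,4,-1],"turn": [0.2,0,0]},
    {"dp": [-2,12,-7],"turn": [0.3,0,0]},
    {"dp": [-2,21,-13],"turn": [0.3,0,0]},
    {"dp": [-2,29,-19],"turn": [0.3,0,0]},
    {"dp": [-2,29,-19],"turn": [0.3,0,0]},
  ],
)

```text
clock: 15.28
eef_pos: [582.6, 226.4, 129.8]
eef_rot: [-0.96, -0.0, -1.276]
wrist_force: [-0.7, 0.1, -1.6]
finger_gap: 51.5
```

>>> servo_tool(
  commands=[
    {"dp": [0,2,-1.5],"turn": [0,0,0]},
    {"dp": [0,4,-3],"turn": [0,0,0]},
    {"dp": [0,4,-3],"turn": [0,0,0]},
  ],
)

```text
clock: 15.53
eef_pos: [582.6, 226.4, 124.9]
eef_rot: [-0.96, -0.0, -1.276]
wrist_force: [-0.0, 0.4, -1.6]
finger_gap: 51.7
```

```bash
python3 - <<'E'
from h import *
wp([([572,223,z],down(-73,35)) for z in (140,130)])
E
```

```text
t 15.53 grasp [572.1 223.2 140.5] gap 51.7 F [-0.   0.4 -1.6] j [ 0.32  0.22  1.9  -0.03  0.41  1.62]
[0.0, 0.0, -0.0] [-0.0, -0.1, 0.1] rows 0.0 maxdq 0.01 err 0.0000 [ 0.32  0.22  1.9  -0.03  0.41  1.62]
[0.0, 9.0, -6.0] [-0.0, -0.1, 0.1] rows 0.2 maxdq 0.02 err 0.0000 [ 0.32  0.24  1.9  -0.03  0.39  1.62]
```

>>> servo_tool(
  commands=[
    {"dp": [0,2,-1.5],"turn": [0,0,0]},
    {"dp": [0,4,-2.8],"turn": [0,0,0]},
    {"dp": [0,4,-2.8],"turn": [0,0,0]},
  ],
)

```text
clock: 15.78
eef_pos: [582.4, 226.3, 119.7]
eef_rot: [-0.96, -0.0, -1.276]
wrist_force: [-0.2, 0.4, -1.1]
finger_gap: 51.1
```

>>> servo_tool(
  commands=[
    {"dp": [0,0.8,-0.6],"turn": [0,0,0]},
    {"dp": [0,1.4,-1],"turn": [0,0,0]},
    {"dp": [0,1.4,-1],"turn": [0,0,0]},
  ],
)

```text
clock: 16.03
eef_pos: [582.4, 226.3, 117.8]
eef_rot: [-0.96, -0.0, -1.276]
wrist_force: [-0.2, 0.3, -2.3]
finger_gap: 51.7
```

>>> servo_tool(
  commands=[
    {"dp": [0,0.6,-0.4],"turn": [0,0,0]},
    {"dp": [0,1.2,-0.9],"turn": [0,0,0]},
    {"dp": [0,1.2,-0.9],"turn": [0,0,0]},
  ],
)

```text
clock: 16.28
eef_pos: [582.3, 226.3, 116.2]
eef_rot: [-0.961, -0.0, -1.276]
wrist_force: [0.7, -0.2, -2.1]
finger_gap: 51.4
```

>>> servo_tool(
  commands=[
    {"dp": [0,0.4,-0.3],"turn": [0,0,0]},
    {"dp": [0,0.8,-0.6],"turn": [0,0,0]},
    {"dp": [0,0.8,-0.6],"turn": [0,0,0]},
  ],
)

```text
clock: 16.53
eef_pos: [582.2, 226.3, 115.0]
eef_rot: [-0.961, -0.0, -1.276]
wrist_force: [-0.5, 0.1, -1.8]
finger_gap: 51.4
```

>>> servo_tool(
  commands=[
    {"dp": [0,0.6,-0.4],"turn": [0,0,0]},
    {"dp": [0,1,-0.7],"turn": [0,0,0]},
    {"dp": [0,1,-0.7],"turn": [0,0,0]},
  ],
)

```text
clock: 16.78
eef_pos: [582.1, 226.2, 113.7]
eef_rot: [-0.961, -0.0, -1.276]
wrist_force: [0.5, -0.1, -2.2]
finger_gap: 51.3
```

>>> servo_tool(
  commands=[
    {"dp": [0,0.4,-0.3],"turn": [0,0,0]},
    {"dp": [0,0.8,-0.6],"turn": [0,0,0]},
    {"dp": [0,0.8,-0.6],"turn": [0,0,0]},
  ],
)

```text
clock: 17.03
eef_pos: [582.1, 226.2, 112.5]
eef_rot: [-0.961, -0.0, -1.276]
wrist_force: [-0.1, 0.4, -1.7]
finger_gap: 51.3
```

>>> servo_tool(
  commands=[
    {"dp": [0,0.6,-0.4],"turn": [0,0,0]},
    {"dp": [0,1,-0.7],"turn": [0,0,0]},
    {"dp": [0,1,-0.7],"turn": [0,0,0]},
  ],
)

```text
clock: 17.28
eef_pos: [582.6, 226.4, 112.2]
eef_rot: [-0.959, -0.0, -1.276]
wrist_force: [-1.7, 0.1, 4.0]
finger_gap: 51.0
```

>>> servo_tool(
  commands=[
    {"dp": [0,0.4,-0.3],"turn": [0,0,0]},
    {"dp": [0,0.8,-0.6],"turn": [0,0,0]},
    {"dp": [0,0.8,-0.6],"turn": [0,0,0]},
  ],
)

```text
clock: 17.53
eef_pos: [583.3, 226.7, 112.3]
eef_rot: [-0.957, -0.0, -1.276]
wrist_force: [-3.1, -2.1, 7.5]
finger_gap: 51.7
```

>>> servo_tool(
  commands=[
    {"dp": [0,-0.5,0.2],"turn": [-0.1,0,0]},
    {"dp": [0,-0.5,0.2],"turn": [-0.1,0,0]},
  ],
)

```text
clock: 17.7
eef_pos: [583.0, 226.5, 112.6]
eef_rot: [-0.959, -0.0, -1.276]
wrist_force: [0.5, 0.7, -1.9]
finger_gap: 51.0
```

>>> servo_tool(
  commands=[
    {"dp": [0,0,0],"turn": [0,0,0]},
    {"dp": [0,0,0],"turn": [0,0,0]},
    {"dp": [0,0,0],"turn": [0,0,0]},
    {"dp": [0,0,0],"turn": [0,0,0]},
    {"dp": [0,0,0],"turn": [0,0,0]},
  ],
  grip=-0.7,
)

```text
clock: 18.12
eef_pos: [583.0, 226.6, 112.6]
eef_rot: [-0.959, -0.0, -1.276]
wrist_force: [0.9, 0.2, -0.0]
finger_gap: 78.9
```

```bash
python3 - <<'E'
from h import *
from cell import manip
wp([([572,223,140],down(-73,35))])
s=manip.camera("scene");w=manip.camera("wrist")
a=cv2.resize(s["img"][70:190,300:420,::-1],None,fx=3.5,fy=3.5,interpolation=cv2.INTER_CUBIC)
b=cv2.resize(w["img"][:,100:460,::-1],(360,420))
cv2.imwrite("pics/p11.png",np.hstack([a,b]))
E
```

```text
t 18.12 grasp [572.6 223.4 128.2] gap 78.9 F [ 0.9  0.2 -0. ] j [ 0.32  0.24  1.91 -0.04  0.38  1.62]
[0.0, -10.0, 6.0] [-0.1, -0.1, 0.1] rows 0.3 maxdq 0.03 err 0.0000 [ 0.32  0.22  1.9  -0.03  0.41  1.62]
```

View pics/p11.png

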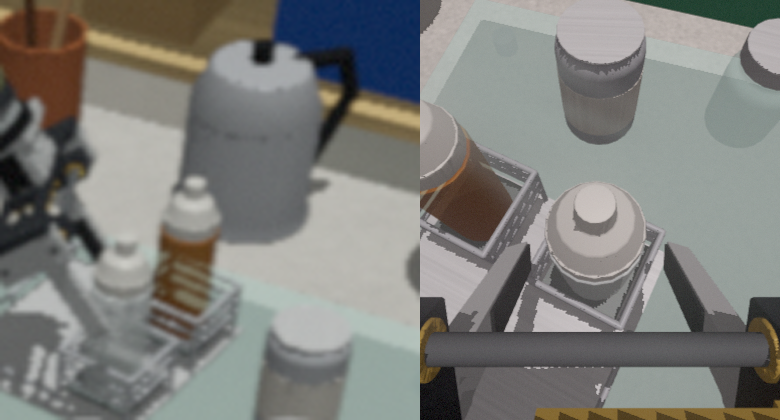

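>>> servo_tool(
  commands=[
    {"dp": [0,-15,0],"turn": [0,0,0]},
    {"dp": [0,-45,0],"turn": [0,0,0]},
    {"dp": [0,-85,0],"turn": [0,0,0]},
    {"dp": [0,-125,0],"turn": [-3,0,0]},
    {"dp": [10,-160,0],"turn": [-10,0,0]},
  ],
)

```text
clock: 18.63
eef_pos: [499.3, 193.5, 239.5]
eef_rot: [-1.109, -0.001, -1.275]
wrist_force: [-0.2, 0.5, 0.4]
finger_gap: 79.9
```

```bash
python3 - <<'E'
from h import *
wp([([x,y,z],down(a,ti)) for x,y,z,a,ti in ((505,145,255,-74,18),(510,110,245,-76,11),(520,75,240,-78,5),(530,35,235,-80,0),(535,-5,230,-80.3,0))])
E
```

```text
t 18.63 grasp [491.2 191.  256.6] gap 79.9 F [-0.2  0.5  0.4] j [ 0.3  -0.06  1.85 -0.01  0.88  1.58]
[48.0, 1.0, -4.0] [-8.5, 0.9, -0.3] rows 1.2 maxdq 0.18 err 0.0000 [0.2  0.02 1.75 0.03 1.06 1.48]
[83.0, 7.0, -15.0] [-15.5, 2.8, -0.9] rows 1.0 maxdq 0.12 err 0.0000 [0.13 0.09 1.68 0.02 1.19 1.45]
[120.0, 11.0, -20.0] [-21.5, 4.8, -1.3] rows 0.9 maxdq 0.11 err 0.0000 [0.07 0.16 1.6  0.01 1.3  1.43]
[161.0, 14.0, -26.0] [-26.5, 6.8, -1.6] rows 1.0 maxdq 0.09 err 0.0000 [-0.    0.23  1.52  0.    1.39  1.39]
[200.0, 15.0, -34.0] [-26.5, 7.1, -1.6] rows 1.0 maxdq 0.07 err 0.0000 [-0.08  0.24  1.52  0.    1.38  1.32]
```

>>> servo_tool(
  commands=[
    {"dp": [40,1,-4],"turn": [-7,1,0]},
    {"dp": [80,6,-14],"turn": [-14,3,-0.9]},
    {"dp": [120,11,-20],"turn": [-20.5,5,-1.3]},
    {"dp": [160,14,-26],"turn": [-26.5,7,-1.6]},
    {"dp": [200,15,-34],"turn": [-26.5,7,-1.6]},
  ],
  grip=-1,
)

```text
clock: 19.05
eef_pos: [535.9, -6.5, 209.6]
eef_rot: [-1.58, 0.001, -1.401]
wrist_force: [0.3, 0.1, -0.3]
finger_gap: 94.5
```

>>> servo_tool(
  commands=[
    {"dp": [0,0,0],"turn": [0,0,0]},
    {"dp": [0,0,0],"turn": [0,0,0]},
  ],
)

```text
clock: 19.22
eef_pos: [536.0, -8.3, 208.5]
eef_rot: [-1.582, 0.001, -1.404]
wrist_force: [-0.1, 0.3, 0.3]
finger_gap: 94.0
```

```bash
python3 - <<'E'
from h import *
from cell import manip
wp([([536,-7,z],down(-80.3,0)) for z in (200,130,96)])
st=cur(False);c=manip.camera("wrist"); cv2.imwrite("pics/w12.png",c["img"][:,:,::-1])
np.savez("w12.npz",pos=st["eef_pos"],rot=st["eef_rot"],**c)
t=manip.camera("top");np.savez("top4.npz",**t)
cv2.imwrite("pics/t12.png",np.clip(cv2.resize(t["img"][120:240,60:200,::-1],None,fx=5,fy=5,interpolation=cv2.INTER_CUBIC)*1.4,0,255).astype(np.uint8))
E
```

```text
t 19.22 grasp [536.2  -8.3 227.5] gap 94.0 F [-0.1  0.3  0.3] j [-0.08  0.26  1.51 -0.    1.39  1.32]
[-1.0, 28.0, 0.0] [0.6, -0.2, -0.1] rows 0.7 maxdq 0.07 err 0.0000 [-0.08  0.27  1.56  0.    1.31  1.32]
[-1.0, 98.0, 1.0] [0.6, -0.2, -0.1] rows 1.7 maxdq 0.15 err 0.0000 [-0.08  0.34  1.64 -0.    1.16  1.32]
[-1.0, 132.0, 2.0] [0.6, -0.2, -0.1] rows 0.8 maxdq 0.07 err 0.0000 [-0.08  0.38  1.67  0.    1.09  1.32]
```

View pics/w12.png

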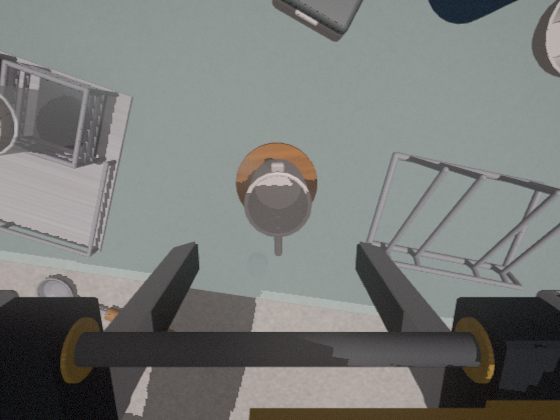

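View pics/t12.png

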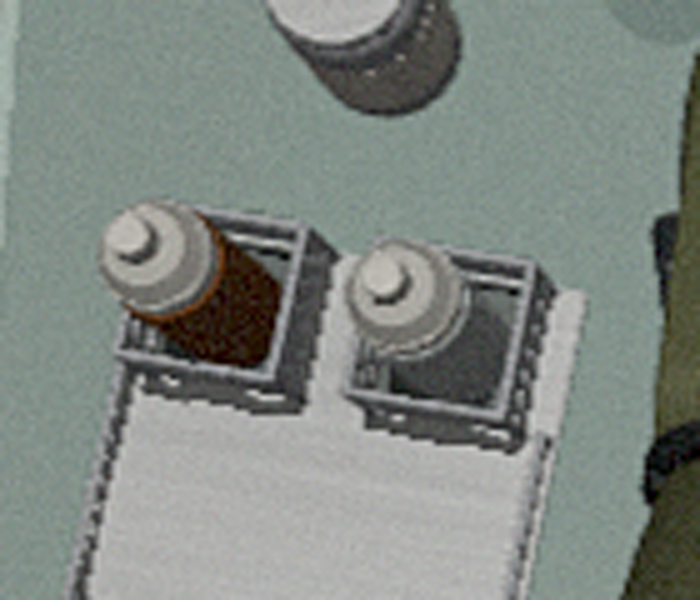

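```bash
python3 - <<'E'
from h import *
c=load("w12");T=c["hand_eye"];R0=rot(c["rot"])
def wr(uv,z):
    k=np.linalg.inv(c["K"])@[*uv,1]; d=R0.apply(T[:3,:3]@k); o=c["pos"]+R0.apply(T[:3,3]); return (o+d*(z-o[2])/d[2]).round(1)
print(wr((278,202),130),wr((245,202),130),wr((311,202),130),"handle",wr((278.5,252),110),"lip",wr((277.5,166),128),"rim near",wr((278,236),130),"rim far",wr((278,172),130))
t=load("top4")
for n,(u,v) in dict(amber=(130,235),clear=(382,274)).items(): print(n,ray(t,(u/5+60,v/5+120),201).round(1))
E
```

```text
[541.7  -7.6 130. ] [536.7  21.7 130. ] [546.6 -36.9 130. ] handle [485.1 -17.8 110. ] lip [573.3  -1.8 128. ] rim near [509.5 -13.1 130. ] rim far [568.5  -3.  130. ]
amber [591.6 337.2 201. ]
clear [574.4 227.6 201. ]
```

>>> servo_tool(
  commands=[
    {"dp": [0,30,2],"turn": [0.6,0,0]},
    {"dp": [0,65,2],"turn": [0.6,0,0]},
    {"dp": [0,100,3],"turn": [0.6,0,0]},
    {"dp": [0,125,4],"turn": [0.6,0,0]},
    {"dp": [0,134,4],"turn": [0.6,0,0]},
  ],
)

```text
clock: 19.73
eef_pos: [536.8, -3.7, 72.8]
eef_rot: [-1.572, 0.002, -1.399]
wrist_force: [-0.5, -0.0, -0.3]
finger_gap: 94.1
```

>>> servo_tool(
  commands=[
    {"dp": [0,0,0],"turn": [0,0,0]},
    {"dp": [0,0,0],"turn": [0,0,0]},
    {"dp": [0,0,0],"turn": [0,0,0]},
    {"dp": [0,0,0],"turn": [0,0,0]},
    {"dp": [0,0,0],"turn": [0,0,0]},
  ],
  grip=1,
  force=25,
)

```text
clock: 20.15
eef_pos: [537.6, -3.8, 74.3]
eef_rot: [-1.57, 0.001, -1.399]
wrist_force: [0.5, -1.0, 1.4]
finger_gap: 64.2
```

>>> servo_tool(
  commands=[
    {"dp": [0,0,0],"turn": [0,0,0]},
    {"dp": [0,0,0],"turn": [0,0,0]},
    {"dp": [0,0,0],"turn": [0,0,0]},
  ],
)

```text
clock: 20.4
eef_pos: [537.6, -3.9, 74.4]
eef_rot: [-1.57, 0.001, -1.399]
wrist_force: [-0.6, -0.5, -2.9]
finger_gap: 62.9
```

```bash
python3 - <<'E'
from h import *
s=cur(False);g=s["eef_pos"]+[0,0,19]
wp([(g+[0,0,h],down(-80.3,0)) for h in (10,40,80,115)]+[(g+[-5,25,130],down(-81,0))])
E
```

```text
t 20.4 grasp [537.6  -3.9  93.4] gap 62.9 F [-0.6 -0.5 -2.9] j [-0.08  0.38  1.67  0.    1.09  1.32]
[-0.0, -10.0, 0.0] [-0.1, 0.1, -0.1] rows 0.2 maxdq 0.02 err 0.0000 [-0.08  0.37  1.66 -0.    1.11  1.33]
[-0.0, -40.0, 0.0] [-0.1, 0.1, -0.1] rows 0.7 maxdq 0.06 err 0.0000 [-0.08  0.34  1.63 -0.    1.17  1.33]
[-0.0, -80.0, 0.0] [-0.1, 0.1, -0.1] rows 1.0 maxdq 0.09 err 0.0000 [-0.08  0.29  1.59  0.    1.26  1.33]
[-0.0, -115.0, 0.0] [-0.1, 0.1, -0.1] rows 0.8 maxdq 0.08 err 0.0000 [-0.08  0.26  1.54 -0.    1.33  1.33]
[-26.0, -130.0, -1.0] [-0.1, 0.8, -0.1] rows 0.7 maxdq 0.06 err 0.0000 [-0.03  0.24  1.53  0.    1.36  1.38]
```

>>> servo_tool(
  commands=[
    {"dp": [0,0,0],"turn": [0,0,0]},
    {"dp": [0,-10,0],"turn": [0,0,0]},
    {"dp": [0,-35,0],"turn": [0,0,0]},
    {"dp": [0,-70,0],"turn": [0,0,0]},
    {"dp": [0,-105,0],"turn": [0,0,0]},
  ],
)

```text
clock: 20.82
eef_pos: [536.9, -4.0, 181.0]
eef_rot: [-1.571, 0.002, -1.399]
wrist_force: [0.4, 0.3, -1.7]
finger_gap: 62.7
```

```bash
python3 - <<'E'
from h import *
from cell import manip
wp([([x,y,z],down(a,0)) for x,y,z,a in ((530,20,215,-82,),(525,60,225,-85),(515,100,228,-88),(505,140,228,-91),(497,180,228,-94),)])
c=manip.camera("wrist"); cv2.imwrite("pics/w13.png",c["img"][:,:,::-1])
E
```

```text
t 20.82 grasp [537.  -4. 200.] gap 62.7 F [ 0.4  0.3 -1.7] j [-0.08  0.27  1.56  0.    1.32  1.32]
[-25.0, -15.0, -3.0] [0.0, 1.8, -0.1] rows 0.7 maxdq 0.08 err 0.0000 [-0.03  0.24  1.55 -0.    1.34  1.4 ]
[-65.0, -25.0, -1.0] [0.0, 4.8, -0.1] rows 1.0 maxdq 0.13 err 0.0000 [ 0.04  0.23  1.55 -0.    1.36  1.53]
[-106.0, -28.0, -4.0] [0.0, 7.8, -0.1] rows 1.0 maxdq 0.13 err 0.0000 [0.12 0.22 1.55 0.   1.37 1.66]
[-147.0, -28.0, -7.0] [0.0, 10.8, -0.1] rows 1.0 maxdq 0.13 err 0.0000 [ 0.2   0.22  1.55 -0.    1.37  1.79]
[-188.0, -28.0, -8.0] [0.0, 13.8, -0.1] rows 1.0 maxdq 0.13 err 0.0000 [0.28 0.23 1.54 0.   1.37 1.92]
```

View pics/w13.png

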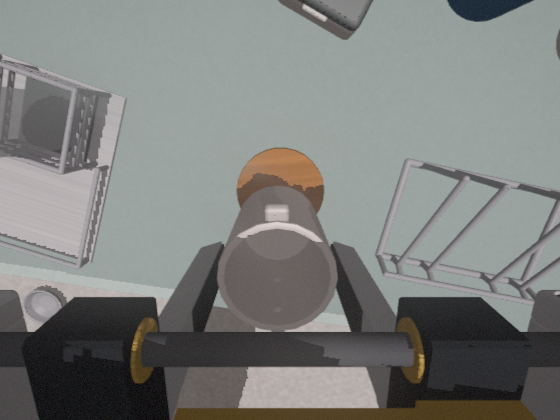

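>>> servo_tool(
  commands=[
    {"dp": [-25,-15,-5],"turn": [0,2,0]},
    {"dp": [-65,-25,-6],"turn": [0,5,0]},
    {"dp": [-106,-28,-8],"turn": [0,8,0]},
    {"dp": [-147,-28,-10],"turn": [0,11,0]},
    {"dp": [-185,-28,-12],"turn": [0,14,0]},
  ],
)

```text
clock: 21.28
eef_pos: [495.2, 178.0, 217.5]
eef_rot: [-1.56, 0.002, -1.646]
wrist_force: [0.2, -0.2, -2.3]
finger_gap: 62.7
```

```bash
python3 - <<'E'
from h import *
wp([([x,y,z],down(a,0)) for x,y,z,a in ((490,205,220,-96,),(486,240,205,-98),(484,270,190,-99),(483,294,170,-99),(483,294,140,-99))])
E
```

```text
t 21.28 grasp [494.9 178.  236.5] gap 62.7 F [ 0.2 -0.2 -2.3] j [ 0.28  0.21  1.54 -0.    1.38  1.92]
[-27.0, 17.0, -7.0] [-0.6, 1.7, -0.1] rows 0.8 maxdq 0.08 err 0.0000 [0.33 0.24 1.54 0.   1.36 2.  ]
[-61.0, 32.0, -14.0] [-0.6, 3.7, -0.1] rows 0.9 maxdq 0.1 err 0.0000 [0.39 0.28 1.54 0.   1.33 2.1 ]
[-91.0, 47.0, -19.0] [-0.6, 4.7, -0.1] rows 0.8 maxdq 0.07 err 0.0000 [0.44 0.32 1.52 0.   1.3  2.17]
[-115.0, 67.0, -22.0] [-0.6, 4.7, -0.1] rows 0.7 maxdq 0.04 err 0.0000 [0.48 0.36 1.51 0.   1.27 2.21]
[-115.0, 97.0, -22.0] [-0.6, 4.7, -0.1] rows 0.7 maxdq 0.06 err 0.0000 [ 0.48  0.39  1.55 -0.    1.21  2.21]
```

>>> servo_tool(
  commands=[
    {"dp": [-27,10,-7],"turn": [-0.6,1.7,0]},
    {"dp": [-61,25,-14],"turn": [-0.6,3.7,0]},
    {"dp": [-91,40,-19],"turn": [-0.6,4.7,0]},
    {"dp": [-115,55,-22],"turn": [-0.6,4.7,0]},
    {"dp": [-115,75,-22],"turn": [-0.6,4.7,0]},
  ],
)

```text
clock: 21.7
eef_pos: [482.2, 298.3, 142.9]
eef_rot: [-1.569, 0.004, -1.725]
wrist_force: [-0.0, -0.6, -1.9]
finger_gap: 62.6
```

>>> servo_tool(
  commands=[
    {"dp": [0,0,0],"turn": [0,0,0]},
  ],
)

```text
clock: 21.78
eef_pos: [480.5, 298.4, 139.5]
eef_rot: [-1.574, 0.001, -1.723]
wrist_force: [0.2, 0.5, -3.7]
finger_gap: 62.4
```

```bash
python3 - <<'E'
from h import *
from cell import manip
wp([([483,294,z],down(-99,0)) for z in (140,110,95,87)])
s=manip.camera("scene")
a=cv2.resize(s["img"][70:210,270:410,::-1],None,fx=4.2,fy=4.2,interpolation=cv2.INTER_CUBIC)
cv2.imwrite("pics/p14.png",a)
E
```

```text
t 21.78 grasp [480.5 298.3 158.5] gap 62.4 F [ 0.2  0.5 -3.7] j [0.49 0.37 1.52 0.   1.25 2.21]
[4.0, 19.0, 3.0] [0.2, 0.3, -0.1] rows 0.5 maxdq 0.04 err 0.0000 [ 0.48  0.39  1.55 -0.    1.21  2.21]
[4.0, 49.0, 3.0] [0.2, 0.3, -0.1] rows 0.7 maxdq 0.06 err 0.0000 [ 0.48  0.42  1.57 -0.    1.15  2.21]
[4.0, 64.0, 3.0] [0.2, 0.3, -0.1] rows 0.4 maxdq 0.03 err 0.0000 [ 0.48  0.44  1.59 -0.    1.12  2.21]
[4.0, 72.0, 3.0] [0.2, 0.3, -0.1] rows 0.2 maxdq 0.02 err 0.0000 [ 0.48  0.45  1.59 -0.    1.1   2.21]
```

View pics/p14.png

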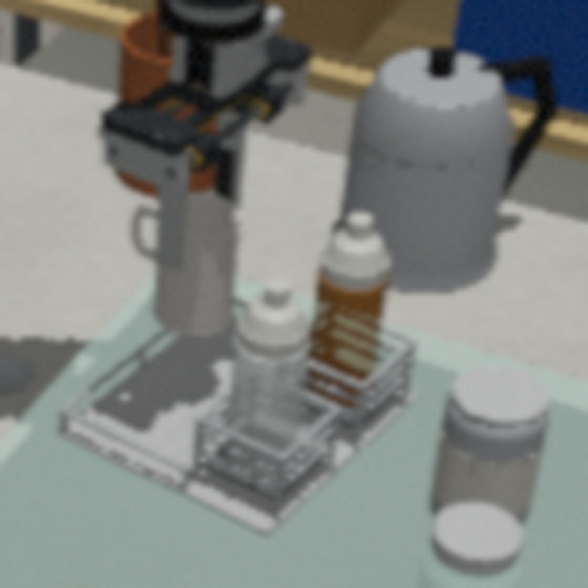

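>>> servo_tool(
  commands=[
    {"dp": [2,12,1],"turn": [0,0,0]},
    {"dp": [4,28,3],"turn": [0,0,0]},
    {"dp": [4,44,3],"turn": [0,0,0]},
    {"dp": [4,57,3],"turn": [0,0,0]},
    {"dp": [4,57,3],"turn": [0,0,0]},
  ],
)

```text
clock: 22.25
eef_pos: [483.1, 293.2, 83.2]
eef_rot: [-1.574, 0.001, -1.725]
wrist_force: [-0.7, -0.0, -2.5]
finger_gap: 62.5
```

>>> servo_tool(
  commands=[
    {"dp": [0,2,0],"turn": [0,0,0]},
    {"dp": [0,4,0],"turn": [0,0,0]},
    {"dp": [0,4,0],"turn": [0,0,0]},
  ],
)

```text
clock: 22.5
eef_pos: [483.4, 293.1, 79.8]
eef_rot: [-1.573, 0.002, -1.725]
wrist_force: [-0.8, -0.3, -2.7]
finger_gap: 62.4
```

```bash
python3 - <<'E'
from h import *
wp([([483,294,z],down(-99,0)) for z in (90,87)])
E
```

```text
t 22.5 grasp [483.4 293.1  98.8] gap 62.4 F [-0.8 -0.3 -2.7] j [0.48 0.43 1.58 0.   1.13 2.2 ]
[-1.0, 9.0, -1.0] [0.1, 0.1, -0.1] rows 0.2 maxdq 0.02 err 0.0000 [0.48 0.44 1.59 0.   1.11 2.21]
[-1.0, 12.0, -1.0] [0.1, 0.1, -0.1] rows 0.1 maxdq 0.01 err 0.0000 [0.48 0.45 1.59 0.   1.1  2.21]
```

>>> servo_tool(
  commands=[
    {"dp": [0,2,0],"turn": [0,0,0]},
    {"dp": [0,4,0],"turn": [0,0,0]},
    {"dp": [0,6,0],"turn": [0,0,0]},
    {"dp": [0,6,0],"turn": [0,0,0]},
  ],
)

```text
clock: 22.83
eef_pos: [483.3, 293.0, 73.5]
eef_rot: [-1.573, 0.002, -1.725]
wrist_force: [-0.6, 0.8, -1.8]
finger_gap: 62.6
```

>>> servo_tool(
  commands=[
    {"dp": [0,1,0],"turn": [0,0,0]},
    {"dp": [0,2,0],"turn": [0,0,0]},
    {"dp": [0,2,0],"turn": [0,0,0]},
  ],
)

```text
clock: 23.08
eef_pos: [483.2, 293.0, 71.3]
eef_rot: [-1.573, 0.001, -1.725]
wrist_force: [-0.0, 0.2, -2.7]
finger_gap: 62.6
```

>>> servo_tool(
  commands=[
    {"dp": [0,0.7,0],"turn": [0,0,0]},
    {"dp": [0,1.4,0],"turn": [0,0,0]},
    {"dp": [0,1.4,0],"turn": [0,0,0]},
  ],
)

```text
clock: 23.33
eef_pos: [483.1, 293.0, 69.7]
eef_rot: [-1.574, 0.001, -1.725]
wrist_force: [0.2, 0.0, -2.8]
finger_gap: 62.5
```

>>> servo_tool(
  commands=[
    {"dp": [0,0.5,0],"turn": [0,0,0]},
    {"dp": [0,1,0],"turn": [0,0,0]},
    {"dp": [0,1,0],"turn": [0,0,0]},
  ],
)

```text
clock: 23.58
eef_pos: [483.1, 293.0, 68.6]
eef_rot: [-1.574, 0.001, -1.725]
wrist_force: [-0.8, -0.8, -1.7]
finger_gap: 62.8
```

>>> servo_tool(
  commands=[
    {"dp": [0,0.5,0],"turn": [0,0,0]},
    {"dp": [0,1,0],"turn": [0,0,0]},
    {"dp": [0,1,0],"turn": [0,0,0]},
  ],
)

```text
clock: 23.83
eef_pos: [483.2, 293.1, 68.3]
eef_rot: [-1.573, 0.001, -1.725]
wrist_force: [-3.6, -1.8, 5.9]
finger_gap: 62.3
```

>>> servo_tool(
  commands=[
    {"dp": [0,0,0],"turn": [0,0,0]},
    {"dp": [0,0,0],"turn": [0,0,0]},
    {"dp": [0,0,0],"turn": [0,0,0]},
    {"dp": [0,0,0],"turn": [0,0,0]},
    {"dp": [0,0,0],"turn": [0,0,0]},
  ],
  grip=-0.9,
)

```text
clock: 24.25
eef_pos: [483.2, 293.1, 68.2]
eef_rot: [-1.573, 0.001, -1.725]
wrist_force: [-0.5, -0.3, -0.4]
finger_gap: 88.9
```

>>> servo_tool(
  commands=[
    {"dp": [0,-10,0],"turn": [0,0,0]},
    {"dp": [0,-35,0],"turn": [0,0,0]},
    {"dp": [0,-70,0],"turn": [0,0,0]},
    {"dp": [0,-110,0],"turn": [0,0,0]},
    {"dp": [0,-150,0],"turn": [0,0,0]},
  ],
)

```text
clock: 24.67
eef_pos: [483.1, 292.5, 220.7]
eef_rot: [-1.574, 0.001, -1.725]
wrist_force: [-0.7, -0.4, -0.3]
finger_gap: 89.1
```

```bash
python3 - <<'E'
from h import *
from cell import manip
wp([([470,180,250],down(-99,0))])
s=manip.camera("scene");w=manip.camera("wrist")
a=cv2.resize(s["img"][70:210,270:410,::-1],None,fx=3,fy=3,interpolation=cv2.INTER_CUBIC)
b=cv2.resize(w["img"][:,90:470,::-1],(380,420))
cv2.imwrite("pics/p15.png",np.hstack([a,b]))
E
```

```text
t 24.67 grasp [483.1 292.5 239.7] gap 89.1 F [-0.7 -0.4 -0.3] j [0.48 0.31 1.42 0.   1.42 2.2 ]
[113.0, -11.0, 4.0] [0.2, 0.2, -0.1] rows 2.7 maxdq 0.19 err 0.0000 [ 0.29  0.16  1.57 -0.    1.41  2.02]
```

View pics/p15.png

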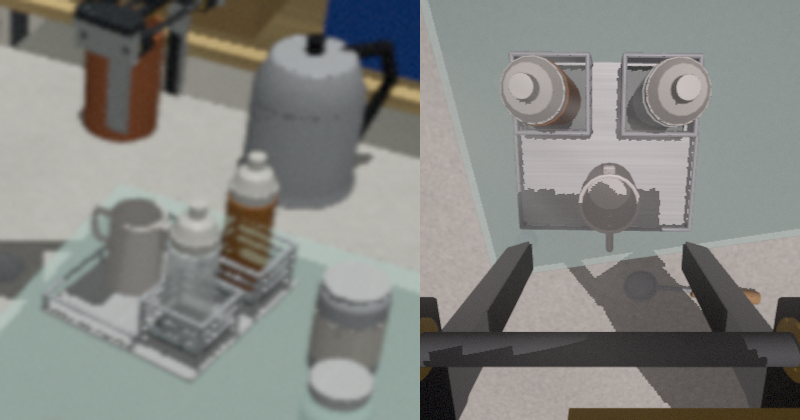

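>>> servo_tool(
  commands=[
    {"dp": [25,-20,0],"turn": [0,0,0]},
    {"dp": [65,-25,-3],"turn": [0,0,0]},
    {"dp": [105,-25,-6],"turn": [0,0,0]},
    {"dp": [145,-25,-10],"turn": [0,0,0]},
    {"dp": [185,-25,-14],"turn": [0,0,0]},
  ],
)

```text
clock: 25.18
eef_pos: [442.0, 111.5, 249.5]
eef_rot: [-1.564, 0.008, -1.725]
wrist_force: [1.8, -0.5, 0.4]
finger_gap: 89.3
```

>>> servo_tool(
  commands=[
    {"dp": [35,0,0],"turn": [0,0,0]},
    {"dp": [70,0,0],"turn": [0,0,0]},
    {"dp": [110,0,0],"turn": [0,0,0]},
    {"dp": [110,0,0],"turn": [0,0,0]},
  ],
)

```text
clock: 25.52
eef_pos: [424.2, -2.1, 249.1]
eef_rot: [-1.563, 0.007, -1.73]
wrist_force: [-0.2, 0.8, 0.3]
finger_gap: 89.2
```

```bash
python3 - <<'E'
from h import *
from cell import manip
t=manip.camera("top");np.savez("top5.npz",**t)
cv2.imwrite("pics/t16.png",np.clip(cv2.resize(t["img"][80:280,60:400,::-1],None,fx=2.3,fy=2.3,interpolation=cv2.INTER_CUBIC)*1.4,0,255).astype(np.uint8))
cv2.imwrite("pics/t17.png",np.clip(cv2.resize(t["img"][150:265,60:190,::-1],None,fx=5.217,fy=5.217,interpolation=cv2.INTER_CUBIC)*1.4,0,255).astype(np.uint8))
X=cloud(t)
for n,(a,b,w,h,z) in dict(tin=(110,98,40,45,110),jar=(172,88,35,28,90),case=(230,100,45,45,60),mug=(278,82,55,50,90),bowl=(335,100,42,42,60)).items():
    P=X[b:b+h,a:a+w].reshape(-1,3);Q=P[P[:,2]>z]; print(n,Q.min(0).round(),Q.max(0).round())
E
```

```text
tin [695. 234. 111.] [766. 307. 149.]
jar [738.  98.  93.] [798. 164. 137.]
case [698. -63.  60.] [785.  30.  84.]
mug [ 734. -198.   90.] [815. -87. 126.]
bowl [ 694. -311.   60.] [ 783. -225.   86.]
```

View pics/t16.png

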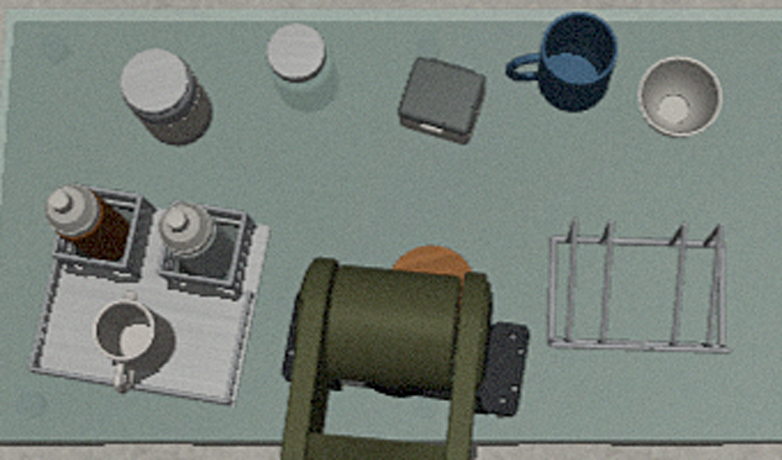

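View pics/t17.png

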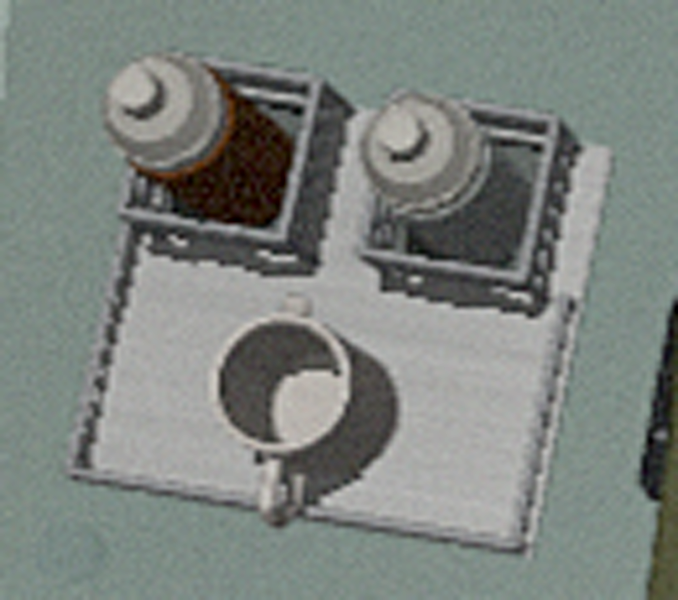

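```bash
python3 - <<'E'
from h import *
t=load("top5");s=5.217
o=np.array([528.7,287.8]);yw=-.158;M=np.array([[np.cos(yw),np.sin(yw)],[-np.sin(yw),np.cos(yw)]])
for n,u,v,z in (("amber",138,96,201),("clear",402,132,201),("jug",283,383,124)):
    p=ray(t,(u/s+60,v/s+150),z);print(n,p.round(1),"caddy",(M@(p[:2]-o)).round(1))
from cell import manip
print(manip.sign_off())
E
```

```text
amber [588.5 336.  201. ] caddy [51.5 57. ]
clear [573.3 226.2 201. ] caddy [ 53.7 -53.8]
jug [480.1 292.3 124. ] caddy [-48.7  -3.2]
the job is handed in; nothing more can be done
None
```

Both sippy cups stand upright in the back places of the caddy, and the milk jug stands in the open front bay. I signed off at about 25.6 s of the 72 s allowed; sign-off reports no verdict.

- **Amber cup:** it went into the left back place first. I felt it touch, but two more small steps pressed it to about 11 N. I backed off, touched again at about 5 N and then let go.
- **Clear cup:** it went into the right back place. It touched at about 4 N, and one more step took it to about 7.5 N. I backed off 0.5 mm before opening, so at release the wrist force no longer showed contact.
- **Milk jug:** I put it in only after both cups were in and let go. It was lowered to about 6 N of touch and then released.

**Last checks:** the top view, taken with the arm moved clear of the caddy, gives these positions in the caddy frame:

| Object | x (mm) | y (mm) | Target (mm) |
|---|---|---|---|
| Amber cup, spout | 51.5 | 57 | 55, 55 |
| Clear cup, spout | 53.7 | -54 | 55, -55 |
| Jug, rim | -48.7 | -3 | -45, 0 |

- **Upright:** all three looked upright in the last images.
- **Bystanders:** the case, jar, tin, bowl and mug show no visible shift, their measured edges agreeing to about 3 mm. The coaster was partly hidden by the arm in the last view and looked unmoved where visible.
- **Disagreements:** two of them were small:
  - The finger gap on the cups read 50–51 mm instead of 54 mm.
  - The amber spout reading moved by about 4 mm between pictures. That is about pixel accuracy and within tolerance.

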